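# Unload, scrape and reload the contact trimming plate

### The arm

A 6-joint arm with a two-finger parallel gripper is mounted at the origin on the work surface. World frame = base frame: x ahead of the robot, y to its left, z up, the work surface at z = 0. Lengths are in m, angles in rad, forces in N, time in s.
With the tool pointing down it reaches from about 0.35 to 0.775 m from the base axis. Payload 5.5 kg.
Tool frame: the origin (TCP) lies midway between the tips of the shut fingers; the grasp point (between the pads) lies 19 mm behind it; z points along the fingers, y is the line along which they close (so a half turn about z gives the same grasp; the last joint's range is limited). The gripper opens to 85 mm and grips with 20 to 120 N. Pads are 22 mm wide; open, the fingers measure 114 mm over their backs; the gripper's body (76 mm by 85 mm) begins 54 mm behind the grasp point. The pads swing forward as they close: fully open they stand 13 mm farther back than shut.
Start: joints at [1.209, 0.313, 0.046, 1.304, 0, 1.431], TCP at [0.127, 0.561, 0.231] pointing down, gripper open.
Joint ranges: [-2.76, 2.76], [-0.86, 1.69], [-1.03, 1.26], [-2.2, 2.34], [-1.47, 1.5], [-3.14, 3.14]. Speed limits (rad/s): [2.57, 2.57, 3.14, 3.14, 3.14, 3.14].

### API

Orientations are given as a unit quaternion [w, x, y, z].
In Python, from workcell import telemetry, imaging, env gives the robot as it stands. The module is installed in compiled form; this text tells all that it offers.
- The arm moves only by the tool step_arm, never from a script. Its argument "moves" is a list of rows, each a list of 3 entries, a list of its own where there are three numbers: the shift along the tool's x, y, z in mm, then the turn, a rotation vector about the tool's x, y, z in rad, then the finger opening in mm, from 0 to 85.4. A call has 1 to 8 rows; each row is the pose to reach, as a shift and turn from the pose commanded when the call began, along the tool's axes at that moment; what a row does not reach only later rows make up. A row lasts 1/12 s, in which the tool goes at most 41.7 mm and 7.16 degrees, less where a joint would pass 70% of its speed; a pose out of reach is approached as far as the arm can. A call with a gripper value outside its range is refused whole. The fingers move at their own pace and stop on an object; "grip_force" is the grip in N (left out, the last holds). Time passes only in rows, so rows that repeat a pose let the fingers close. It gives the time, the measured TCP pose, the force, the opening and the grip force at its end, in the units of the state.
- telemetry.get_state(): the state, without advancing time (a new reading comes with each control period).
- imaging.read_camera(name): name is "scene" or "side" or "wrist"; returns the picture (384x512x3 uint8, red, green, blue); there is no depth.
- imaging.camera_params(name): a dict with "camera_matrix" (3x3 intrinsics, pixels), "pose" (4x4, takes a point from camera to world coordinates). Camera axes: x right, y up, looking along -z (the intrinsics and any distortion apply to the point x, -y, -z); pixel columns grow to the right and rows downward; lengths in m; the calibration is good to about 2 mm. A picture is of the moment at which its call begins: read the wrist's pose just before it. camera_params takes no time and is no camera call; for the wrist camera it gives the pose at the moment of the call.
- env.hand_in(): hands the job in; it is judged then, once.
The state is a dict: "clock": time; "joint_pos": joint angles; "qvel": joint speeds; "tau": joint torques, N m; "tcp_pos": TCP position; "orientation": TCP orientation; "wrist_force": force on the tool from outside, world axes, zero at the start; "ft_torque": the same for the moment, N m; "finger_gap": finger opening in m; "grip_force": force on a finger pad.
Only numpy, scipy, OpenCV 4.12 (cv2) and the standard library are available. Lean on these libraries where they do the work, as an engineer would, in place of code of your own. Each camera call takes 0.05 s, during which the arm holds its last target. There are 200 camera calls.

### The job

First put every finished contact holder (black, with a copper blade) standing on the trimming plate into the grey crate. Then take the scraper block and, with it alone (never touch the offcuts with the fingers), scrape every loose offcut off the far edge of the plate into the catch trough. Stand the scraper upright on its cork mat again, and last stand the blank holder from the mat upright in the middle of the cleaned plate, ready for the next trim; leave the mug and the tape core where they are.

Things in the scene. Friction and masses are not known exactly. Their poses are not given: they have to be found in the camera images.
- plate: Fixed trimming plate with trough. Origin on the desk under it; +x points to the trough, z up; turned up to 7 degrees. Its flat aluminium top, 40 mm above the desk, runs from x = -120 mm (rear edge, open, robot side) to x = +100 mm (far edge, a drop into the trough). Steel side rims along x, inner faces at y = +-135 mm, stand 13 mm above the top.
- trough (a point): Middle of the floor of the catch trough, which is one piece with the plate and lies beyond its far edge: 80 mm (plate x) by 270 mm (plate y) inside, floor 4 mm and walls 35 mm above the desk.
- crate: Fixed open grey plastic crate, 220 mm (x) by 190 mm (y) outside, 60 mm high, walls and floor 5 mm thick. Origin: centre of its underside on the desk; z up. It may stand left or right of the plate; the cork mat is on the other side.
- pad: Fixed thin cork mat, 210 mm (x) by 170 mm (y), 4 mm thick, on which the scraper and the blank holder stand at the start. Origin: centre of its underside on the desk; z up.
- blank_mid (a point): Blank holder, loose, 0.15 kg: cream moulding like the black holders but without a blade, standing on the cork mat. Foot 80 mm (x) by 50 mm (y), 10 mm high; body 74 mm (x) by 34 mm (y) up to 64 mm. This point is half-way up, 32 mm above its underside, in the middle; z up.
- blank: The same blank holder, origin at the centre of its underside.
- scraper_mid (a point): Loose scraper block, about 0.4 kg. Steel foot 44 mm (x) by 120 mm (y), 26 mm high, with a rubber sole; centred above it a wooden handle 24 mm (x) by 64 mm (y), reaching from 26 to 87 mm above the sole. This point is half-way up, 43.5 mm above the sole, in the middle; z up, y along the long scraping face.
- scraper: The same scraper block, origin at the centre of its sole.
- mug: Bystander: white mug, 90 mm high, 80 mm across, origin at the centre of its underside. Leave it alone.
- tape: Bystander: cardboard tape core lying flat, 100 mm across, 25 mm high, origin at the centre of its underside. Leave it alone.
- holder0_mid (a point): Loose black contact holder, 0.16 kg, standing on the plate (may be absent): foot 80 mm (x) by 50 mm (y), 10 mm high; above it a black body 74 mm (x) by 34 mm (y) up to 56 mm; on top a copper blade 5 mm wide and 88 mm long (x), up to 64 mm. This point is half-way up, 32 mm above the underside, in the middle; z up, x along the blade.
- holder1_mid (a point): Loose black contact holder, 0.16 kg, standing on the plate (may be absent): foot 80 mm (x) by 50 mm (y), 10 mm high; above it a black body 74 mm (x) by 34 mm (y) up to 56 mm; on top a copper blade 5 mm wide and 88 mm long (x), up to 64 mm. This point is half-way up, 32 mm above the underside, in the middle; z up, x along the blade.
- holder2_mid (a point): Loose black contact holder, 0.16 kg, standing on the plate (may be absent): foot 80 mm (x) by 50 mm (y), 10 mm high; above it a black body 74 mm (x) by 34 mm (y) up to 56 mm; on top a copper blade 5 mm wide and 88 mm long (x), up to 64 mm. This point is half-way up, 32 mm above the underside, in the middle; z up, x along the blade.
- holder3_mid (a point): Loose black contact holder, 0.16 kg, standing on the plate (may be absent): foot 80 mm (x) by 50 mm (y), 10 mm high; above it a black body 74 mm (x) by 34 mm (y) up to 56 mm; on top a copper blade 5 mm wide and 88 mm long (x), up to 64 mm. This point is half-way up, 32 mm above the underside, in the middle; z up, x along the blade.
- chip0: Loose flat black plastic offcut lying on the plate (may be absent): block, L or disc, 18 to 26 mm across, 10 mm thick, 12 g. Origin: its middle, 5 mm above its underside.
- chip1: Loose flat black plastic offcut lying on the plate (may be absent): block, L or disc, 18 to 26 mm across, 10 mm thick, 12 g. Origin: its middle, 5 mm above its underside.
- chip2: Loose flat black plastic offcut lying on the plate (may be absent): block, L or disc, 18 to 26 mm across, 10 mm thick, 12 g. Origin: its middle, 5 mm above its underside.
- chip3: Loose flat black plastic offcut lying on the plate (may be absent): block, L or disc, 18 to 26 mm across, 10 mm thick, 12 g. Origin: its middle, 5 mm above its underside.
- chip4: Loose flat black plastic offcut lying on the plate (may be absent): block, L or disc, 18 to 26 mm across, 10 mm thick, 12 g. Origin: its middle, 5 mm above its underside.
- chip5: Loose flat black plastic offcut lying on the plate (may be absent): block, L or disc, 18 to 26 mm across, 10 mm thick, 12 g. Origin: its middle, 5 mm above its underside.
Things that resemble listed ones, but are neither listed nor needed, are in the scene too. What is shaped like the part that bears holder0_mid but turquoise is not meant.

How it is judged:
By the outcome, as a careful person would: the job done as asked, in the order asked, and still so for the second after the job is handed in, with the robot touching nothing.
Of holder0, holder1, holder2, holder3 only 3 to 4 are there at a start; the rules pass over those that are not, and their reading is None.
Of chip0, chip1, chip2, chip3, chip4, chip5 only 4 to 6 are there at a start; the rules pass over those that are not, and their reading is None.
At some moment in a run one of holder0, holder1, holder2, holder3, scraper, blank may be knocked a few centimetres aside while the robot is not near it.
It also fails if it takes over 210 s, if anything falls off the work surface, if the arm or the gripper's body presses on something with over 40 N, if the wrist force passes 120 N, or if a joint passes its speed limit or range.

## Working session

There is one attempt and no reset: what is moved stays moved. The work goes in short steps, Python scripts to look and compute and a tool call to move; the robot and the scene stay as the last step left them, time stands still between calls to the robot, and variables do not carry over. Pictures are saved under pics/ and viewed, at most 16 in all, crops included, and the job is handed in when it is done.

Besides the shell and the picture viewer there is one more tool, called after ">>>" as a command line: name --argument value ..., lists and objects as JSON in quotes. step_arm: Moves the arm, as the interface text tells. Its arguments: {"type":"object","properties":{"moves":{"type":"array"},"grip_force":{"type":"number"}},"required":["moves"]}

```bash
mkdir -p pics
cat > h.py <<'E'
import numpy as np, cv2
from workcell import telemetry, imaging, env
def snap(n,f=None):
    P=imaging.camera_params(n); im=np.asarray(imaging.read_camera(n))
    if f: cv2.imwrite('pics/'+f,im[...,::-1])
    return im,P
def ray(P,uv):
    K=np.array(P['camera_matrix']);T=np.array(P['pose'])
    u,v=uv; d=np.array([(u-K[0,2])/K[0,0],-(v-K[1,2])/K[1,1],-1.])
    return T[:3,3],T[:3,:3]@d
def onz(P,uv,z):
    o,d=ray(P,uv); return o+d*(z-o[2])/d[2]
def tri(Pa,a,Pb,b):
    o1,d1=ray(Pa,a);o2,d2=ray(Pb,b);d1/=np.linalg.norm(d1);d2/=np.linalg.norm(d2)
    s=np.linalg.lstsq(np.c_[d1,-d2],o2-o1,rcond=None)[0]
    p,q=o1+d1*s[0],o2+d2*s[1]; return (p+q)/2,np.linalg.norm(p-q)
def proj(P,X):
    T=np.linalg.inv(np.array(P['pose']));c=T[:3,:3]@np.array(X)+T[:3,3];K=np.array(P['camera_matrix'])
    return np.array([K[0,0]*c[0]/-c[2]+K[0,2],K[1,1]*-c[1]/-c[2]+K[1,2]])
E
python3 - <<'E'
from h import *
for n in('scene','side','wrist'):
    im,P=snap(n,n+'0.png'); print(n,P)
print(telemetry.get_state())
a=cv2.imread('pics/scene0.png')
E
```

```text
scene {'camera_matrix': array([[444.83010998,   0.        , 249.30129274],
       [  0.        , 444.83010998, 193.51569049],
       [  0.        ,   0.        ,   1.        ]]), 'pose': array([[ 0.21691194, -0.66789933,  0.7119408 ,  1.26625612],
       [ 0.97618389,  0.15122617, -0.15554957, -0.18323244],
       [-0.00377263,  0.72872569,  0.68479532,  0.80032251],
       [ 0.        ,  0.        ,  0.        ,  1.        ]])}
side {'camera_matrix': array([[348.89739427,   0.        , 255.25960558],
       [  0.        , 348.89739427, 190.59759131],
       [  0.        ,   0.        ,   1.        ]]), 'pose': array([[ 0.82595789,  0.40680778, -0.39025761,  0.15843284],
       [-0.56339655,  0.6195568 , -0.54656537, -0.52806242],
       [ 0.01943971,  0.67130977,  0.74092192,  0.80108173],
       [ 0.        ,  0.        ,  0.        ,  1.        ]])}
wrist {'camera_matrix': array([[328.35537723,   0.        , 259.05213504],
       [  0.        , 328.35537723, 191.80819544],
       [  0.        ,   0.        ,   1.        ]]), 'pose': array([[ 0.2203909 , -0.93387589, -0.28160909,  
[... 215 characters left out ...]
joint_pos': array([1.20938882e+00, 3.13842926e-01, 4.52956280e-02, 1.30356763e+00,
       3.47189187e-06, 1.43122614e+00]), 'qvel': array([-3.68303308e-05, -2.52465683e-03,  3.48134811e-03, -1.12948796e-03,
       -3.42414745e-04, -1.56733714e-03]), 'tau': array([ 1.17020547e-03, -4.81065059e+01,  2.98815501e+01,  1.39114133e-02,
       -1.07162441e-04, -2.07381197e-05]), 'tcp_pos': array([0.12638273, 0.5605894 , 0.23062792]), 'orientation': array([-1.65107769e-04,  1.10691339e-01,  9.93854614e-01, -6.38295071e-04]), 'wrist_force': array([-0.16866808, -0.22054055, -0.32095818]), 'ft_torque': array([ 0.04245746, -0.0036958 ,  0.0052103 ]), 'grip_force': 0.0, 'finger_gap': 0.08549817150929102}
```

View pics/scene0.png

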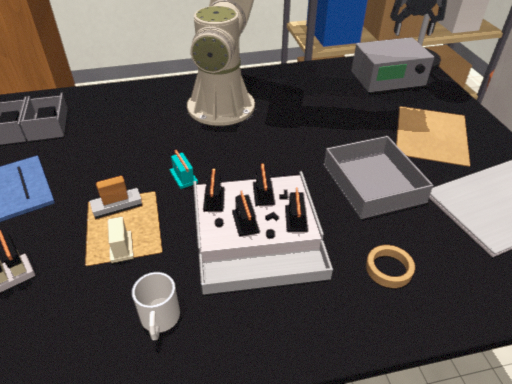

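View pics/side0.png

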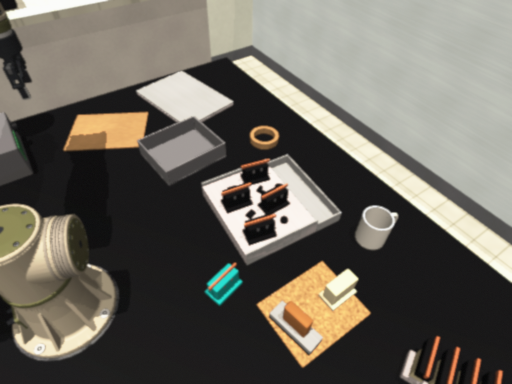

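The scene view shows four black holders (blades near (213,183), (264,175), (245,206), (297,203)), chips near (219,222), (284,194), (272,216) and (270,234), the crate at right (+y), and the mat with scraper and blank at left. A turquoise decoy stands by the plate and there is a rack far left. The side view shows the same layout.

```bash
cat > m.py <<'E'
from h import *
def blades(im,n,lo=(3,110,60),hi=(14,255,255)):
    hsv=cv2.cvtColor(im,cv2.COLOR_RGB2HSV); m=cv2.inRange(hsv,lo,hi)
    out=[]
    for c in cv2.findContours(m,cv2.RETR_EXTERNAL,cv2.CHAIN_APPROX_NONE)[0]:
        if cv2.contourArea(c)<15: continue
        p=c[:,0].astype(float); mu=p.mean(0); d=np.linalg.svd(p-mu)[2][0]; s=(p-mu)@d
        out.append((mu,mu+d*s.min(),mu+d*s.max(),cv2.contourArea(c)))
    return out
E
python3 - <<'E'
from m import *
R={}
for n in('scene','side'):
    im=cv2.imread(f'pics/{n}0.png')[...,::-1].copy(); P=imaging.camera_params(n); R[n]=(blades(im,n),P)
    print(n)
    for b in R[n][0]:
        a,c=onz(P,b[1],.102)[:2],onz(P,b[2],.102)[:2]
        print(b[0].round(),b[3],'mid',((a+c)/2).round(3),'L',np.linalg.norm(a-c).round(3),'ang',np.degrees(np.arctan2(*(a-c)[::-1])).round(1)%180)
S,Ps=R['scene'];D,Pd=R['side']
for s in S:
    for d in D:
        X,e=tri(Ps,s[0],Pd,d[0])
        if e<.006 and 0<X[2]<.16 : print('tri',s[0].round(),d[0].round(),X.round(3),e.round(4))
# plate / crate corners hints
for n in('scene','side'):
    im=cv2.imread(f'pics/{n}0.png'); P=imaging.camera_params(n)
    hsv=cv2.cvtColor(im,cv2.COLOR_BGR2HSV)
    for (u,v) in ([(230,200),(260,270),(380,180),(125,225),(115,190),(115,203),(119,232)] if n=='scene' else [(240,220),(315,205),(180,150),(330,320),(300,318),(340,286)]): print(n,(u,v),hsv[v,u])
a=cv2.imread('pics/scene0.png')[160:300,70:350]; cv2.imwrite('pics/c1.png',cv2.resize(a,None,fx=2.85,fy=2.85,interpolation=cv2.INTER_CUBIC))
E
```

```text
scene
[  5. 245.] 116.5 mid [ 0.577 -0.547] L 0.099 ang 21.80000000000001
[246. 206.] 92.0 mid [ 0.575 -0.042] L 0.088 ang 1.0
[298. 203.] 89.0 mid [0.591 0.075] L 0.093 ang 166.5
[112. 189.] 629.0 mid [ 0.456 -0.334] L 0.068 ang 86.8
[212. 182.] 91.0 mid [ 0.48  -0.101] L 0.1 ang 167.9
[264. 176.] 92.5 mid [0.488 0.022] L 0.099 ang 171.4
[180. 159.] 20.0 mid [ 0.381 -0.165] L 0.092 ang 14.0
[372.  12.] 81.5 mid [-0.399  0.692] L 0.263 ang 151.1
[30. 49.] 5483.0 mid [-0.472 -0.642] L 0.908 ang 12.5
side
[499. 377.] 78.0 mid [ 0.642 -0.642] L 0.03 ang 20.7
[476. 371.] 142.5 mid [ 0.617 -0.612] L 0.054 ang 22.4
[453. 365.] 203.0 mid [ 0.59  -0.582] L 0.079 ang 22.7
[432. 357.] 225.0 mid [ 0.569 -0.55 ] L 0.092 ang 22.7
[297. 318.] 540.0 mid [ 0.4   -0.347] L 0.07 ang 93.4
[223. 275.] 48.0 mid [ 0.325 -0.181] L 0.085 ang 15.1
[259. 220.] 116.5 mid [ 0.481 -0.1  ] L 0.083 ang 169.2
[273. 191.] 95.5 mid [ 0.569 -0.041] L 0.085 ang 0.6
[236. 188.] 106.0 mid [0.49  0.023] L 0.089 ang 173.5
[255. 163.] 105.5 mid [0.587 0.078] L 0.092 ang 168.5
tri [  5. 245.] [432. 357.] [ 0.572 -0.551  0.094] 0.0006
tri [246. 206.] [273. 191.] [ 0.57  -0.038  0.096] 0.0039
tri [298. 203.] [255. 163.] [0.588 0.078 0.099] 0.0044
tri [112. 189.] [297. 318.] [ 0.413 -0.34   0.065] 0.0017
tri [212. 182.] [259. 220.] [ 0.48  -0.1    0.102] 0.0019
tri [264. 176.] [236. 188.] [0.489 0.022 0.102] 0.001
tri [180. 159.] [223. 275.] [ 0.334 -0.164  0.067] 0.0009
scene (230, 200) [  2  15 250]
scene (260, 270) [  8   9 221]
scene (380, 180) [173  13 173]
scene (125, 225) [ 17 116 207]
scene (115, 190) [ 13 176 139]
scene (115, 203) [  7  15 152]
scene (119, 232) [ 30  32 249]
side (240, 220) [ 17   9 251]
side (315, 205) [ 18  14 231]
side (180, 150) [ 12  16 162]
side (330, 320) [ 19 132 245]
side (300, 318) [ 15 165 240]
side (340, 286) [ 31  21 252]
```

View pics/c1.png

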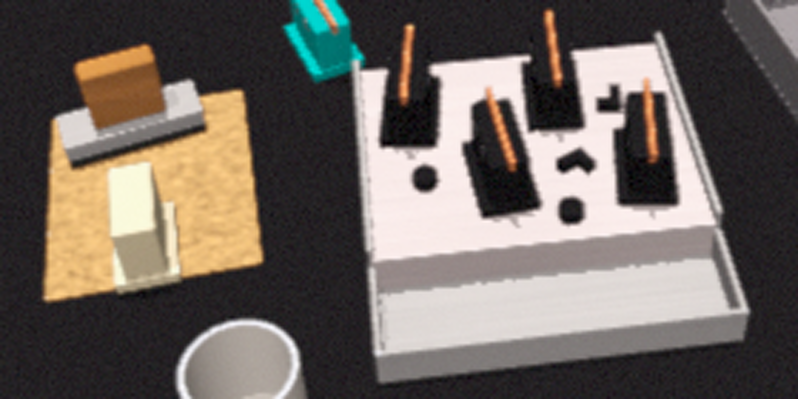

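The crop shows at least four chips (disc (425,180), L's (578,160) and (608,98), disc (571,210) in crop pixels). The plate's far edge runs from (372,262) to (718,227), and the rear edge from (362,72) to (655,45).

Run:
```python
from h import *
P=imaging.camera_params('scene');Q=imaging.camera_params('side')
c=lambda u,v:(70+u/2.857,160+v/2.857)
for n,p,z in [('farL',c(372,262),.04),('farR',c(718,227),.04),('rearL',c(362,72),.04),('rearR',c(655,45),.04)]:
    print(n,onz(P,p,z).round(3))
for n,uv,ab,z in [('crate',[(325,150),(382,140),(430,183),(366,213)],[(138,148),(195,118),(226,148),(170,181)],.06)]:
    for a,b in zip(uv,ab): print(n,onz(P,a,z)[:2].round(3),onz(Q,b,z)[:2].round(3))
for z,p in [(.004,c(245,92)),(.004,c(262,262)),(.004,c(45,300))]: print('mat',onz(P,p,z)[:2].round(3))
for z,q in [(.004,(322,262)),(.004,(369,311)),(.004,(304,362)),(.004,(258,307))]: print('matside',onz(Q,q,z)[:2].round(3))
a=c(112,190/3.4)
print('handle top',[onz(P,c(*p),.091)[:2].round(3) for p in [(75,65),(152,46),(162,62),(85,80)]], 'blank top',[onz(P,c(*p),.068)[:2].round(3) for p in [(110,168),(150,164),(160,228),(116,236)]])
```

```text
farL [ 0.634 -0.156  0.04 ]
farR [0.659 0.115 0.04 ]
rearL [ 0.416 -0.135  0.04 ]
rearR [0.439 0.131 0.04 ]
crate [0.374 0.222] [0.339 0.376]
crate [0.366 0.392] [0.566 0.419]
crate [0.559 0.432] [0.574 0.223]
crate [0.621 0.235] [0.362 0.187]
mat [ 0.379 -0.241]
mat [ 0.584 -0.241]
mat [ 0.585 -0.41 ]
matside [ 0.582 -0.244]
matside [ 0.587 -0.405]
matside [ 0.387 -0.406]
matside [ 0.374 -0.251]
handle top [array([ 0.411, -0.371]), array([ 0.401, -0.308]), array([ 0.423, -0.3  ]), array([ 0.432, -0.363])] blank top [array([ 0.516, -0.347]), array([ 0.519, -0.316]), array([ 0.589, -0.309]), array([ 0.59 , -0.342])]
```

```bash
cat >> h.py <<'E'
from scipy.spatial.transform import Rotation as Ro
def tool(yaw): # yaw deg = world direction of tool y
    t=np.radians(yaw); y=np.array([np.cos(t),np.sin(t),0]); z=np.array([0,0,-1.]); return np.c_[np.cross(y,z),y,z]
def cur():
    s=telemetry.get_state(); q=s['orientation']; return s['tcp_pos'],Ro.from_quat(np.r_[q[1:],q[0]]).as_matrix(),s
def plan(*wps): # list of calls; each call is a list of (xyz,yaw)
    p,R,s=cur(); print('clk',round(s['clock'],2),'tcp',p.round(4),'yaw',np.degrees(np.arctan2(R[1,1],R[0,1])).round(1),'F',s['wrist_force'].round(1),'gap',round(s['finger_gap'],4),s['grip_force'])
    for call in wps:
        q=p;p0,R0=p,R
        for x,yaw in call:
            x=np.array(x); d=R0.T@(x-p0)*1000; T=tool(yaw); r=Ro.from_matrix(R0.T@T).as_rotvec()
            print('  ',d.round(1),r.round(3),'rows',int(np.ceil(max(np.linalg.norm(x-q)/.0417,np.degrees(Ro.from_matrix(R.T@T).magnitude())/7.16)))); q=x;p,R=x,T
        print('--')
E
true
```

>>> step_arm --moves '[[[-175,-104,-35],[0,0,0],85],[[-175,-104,-35],[0,0,0],85],[[-175,-104,-35],[0,0,0],85],[[-175,-104,-35],[0,0,0],85],[[-175,-104,-35],[0,0,0],85],[[-175,-104,-35],[0,0,0],85]]'

```text
clock: 0.65
tcp_pos: [0.2789, 0.4174, 0.2675]
orientation: [0.002, 0.114, 0.993, -0.0]
wrist_force: [-0.5, 0.6, -0.0]
finger_gap: 0.085
grip_force: 0.0
```

>>> step_arm --moves '[[[-175,-104,-35],[0,0,-0.134],85],[[-175,-104,-35],[0,0,-0.134],85],[[-175,-104,-35],[0,0,-0.134],85],[[-175,-104,-35],[0,0,-0.134],85],[[-175,-104,-35],[0,0,-0.134],85],[[-175,-104,-35],[0,0,-0.134],85],[[-175,-104,-35],[0,0,-0.134],85]]'

```text
clock: 1.23
tcp_pos: [0.4238, 0.2796, 0.3012]
orientation: [0.0, 0.046, 0.999, 0.0]
wrist_force: [-0.2, -0.9, -0.2]
finger_gap: 0.0849
grip_force: 0.0
```

Works and batches in order. Photograph the crate here, then go over the plate.

Run:
```python
from h import *
im,P=snap('wrist','w1.png'); np.save('w1.npy',np.r_[np.array(P['pose']).ravel(),np.array(P['camera_matrix']).ravel()])
plan([((.47,-.01,.30),85)])
```

```text
clk 1.28 tcp [0.4225 0.2805 0.3009] yaw 84.8 F [-0.1 -0.4 -0.6] gap 0.0851 0.0
   [ -73.5 -285.1    0.8] [ 0.    -0.001 -0.003] rows 8
--
```

View pics/w1.png

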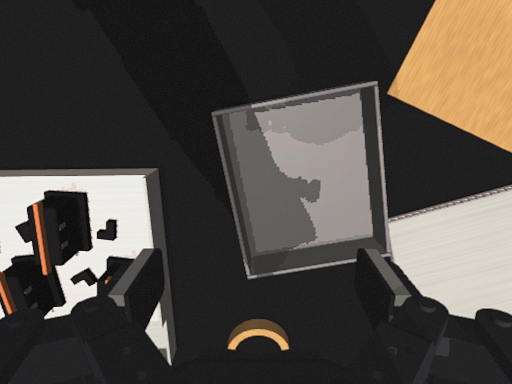

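The crate's rim corners are at about (212,113), (377,82), (390,255) and (249,278). Holder B and an L chip are visible at left.

>>> step_arm --moves '[[[-73,-285,0],[0,0,0],85],[[-73,-285,0],[0,0,0],85],[[-73,-285,0],[0,0,0],85],[[-73,-285,0],[0,0,0],85],[[-73,-285,0],[0,0,0],85],[[-73,-285,0],[0,0,0],85],[[-73,-285,0],[0,0,0],85],[[-73,-285,0],[0,0,0],85]]'

```text
clock: 1.95
tcp_pos: [0.4704, -0.0131, 0.3006]
orientation: [-0.0, 0.046, 0.999, -0.001]
wrist_force: [0.0, 0.7, 0.4]
finger_gap: 0.085
grip_force: 0.0
```

Run:
```python
from m import *
a=np.load('w1.npy');P1={'pose':a[:16].reshape(4,4),'camera_matrix':a[16:].reshape(3,3)}
cs=[onz(P1,p,.06)[:2] for p in [(212,113),(377,82),(390,255),(249,278)]]
print('crate',np.round(cs,3),np.mean(cs,0).round(3),[np.linalg.norm(cs[i]-cs[i-1]).round(3) for i in range(4)])
print('yaw',np.degrees(np.arctan2(*(cs[3]-cs[0])[::-1])),np.degrees(np.arctan2(*(cs[2]-cs[1])[::-1])))
im,P=snap('wrist','w2.png')
for b in blades(im,'wrist'):
    a,c=onz(P,b[1],.103)[:2],onz(P,b[2],.103)[:2]
    print(b[0].round(),b[3],'mid',((a+c)/2).round(4),'L',np.linalg.norm(a-c).round(3),'ang',np.degrees(np.arctan2(*(a-c)[::-1])).round(1)%180)
plan()
```

```text
crate [[0.367 0.232]
 [0.351 0.418]
 [0.566 0.438]
 [0.583 0.252]] [0.467 0.335] [np.float64(0.216), np.float64(0.187), np.float64(0.216), np.float64(0.186)]
yaw 5.368666121785528 5.0569992047533034
[348. 254.] 412.5 mid [0.5845 0.0784] L 0.09 ang 167.2
[244. 250.] 290.0 mid [ 0.5682 -0.0386] L 0.09 ang 0.5
[181. 179.] 358.0 mid [ 0.4786 -0.0978] L 0.088 ang 167.5
[296. 175.] 356.5 mid [0.4851 0.0251] L 0.088 ang 171.4
[  7. 127.] 316.0 mid [ 0.4068 -0.2649] L 0.025 ang 158.7
[109.  41.] 460.0 mid [ 0.3378 -0.1428] L 0.078 ang 14.599999999999994
clk 2.0 tcp [ 0.4699 -0.011   0.3006] yaw 84.8 F [ 0.6 -0.4 -0.5] gap 0.0848 0.0
```

View pics/w2.png

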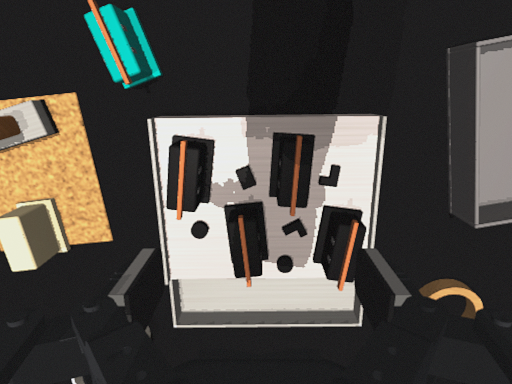

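The wrist view shows the four holders, with blades centred at (181,179), (296,175), (244,250) and (348,254). There are five chips at (245,177), (330,176), (200,229), (294,228) and (285,263). The heights triangulate to 0.10 m, as expected. I start with the holder nearest the crate.

Run:
```python
from h import *
P=imaging.camera_params('wrist')
print('crate edge',onz(P,(449,48),.06).round(3),onz(P,(476,226),.06).round(3))
for p in [(245,177),(330,176),(200,229),(294,228),(285,263)]: print('chip',onz(P,p,.048)[:2].round(3))
print('plate',[onz(P,p,.053)[:2].round(3) for p in [(149,120),(384,117),(166,281),(365,279)]])
plan([((.5845,.0784,.15),77.2),((.5845,.0784,.062),77.2)],[((.5845,.0784,.18),77.2)],[((.55,.22,.18),86)],[((.512,.382,.18),95.2)],[((.512,.382,.03),95.2)])
```

```text
crate edge [0.369 0.204 0.06 ] [0.58  0.254 0.06 ]
chip [ 0.494 -0.03 ]
chip [0.502 0.075]
chip [ 0.558 -0.095]
chip [0.567 0.027]
chip [0.617 0.011]
plate [array([ 0.414, -0.133]), array([0.436, 0.139]), array([ 0.626, -0.151]), array([0.648, 0.117])]
clk 2.0 tcp [ 0.4699 -0.011   0.3006] yaw 84.8 F [ 0.6 -0.4 -0.5] gap 0.0848 0.0
   [-106.1   99.5  150.5] [-0.    -0.001  0.132] rows 6
   [-106.2   99.5  238.5] [-0.    -0.001  0.132] rows 3
--
   [   0.    0. -118.] [0. 0. 0.] rows 3
--
   [ 65.  130.4   0. ] [ 0.     0.    -0.154] rows 4
--
   [ 49.2 159.    0. ] [ 0.     0.    -0.161] rows 4
--
   [  0.   0. 150.] [0. 0. 0.] rows 4
--
```

>>> step_arm --moves '[[[-106,99.5,150],[0,0,0.132],85],[[-106,99.5,150],[0,0,0.132],85],[[-106,99.5,150],[0,0,0.132],85],[[-106,99.5,150],[0,0,0.132],85],[[-106,99.5,150],[0,0,0.132],85],[[-106,99.5,150],[0,0,0.132],85],[[-106,99.5,150],[0,0,0.132],85]]'

```text
clock: 2.58
tcp_pos: [0.5819, 0.0845, 0.1478]
orientation: [-0.004, 0.107, 0.994, -0.0]
wrist_force: [0.1, -0.9, 0.0]
finger_gap: 0.0853
grip_force: 0.0
```

>>> step_arm --moves '[[[0,0,40],[0,0,0],85],[[0,0,70],[0,0,0],85],[[0,0,88],[0,0,0],85],[[0,0,88],[0,0,0],85]]'

```text
clock: 2.92
tcp_pos: [0.5805, 0.0819, 0.0608]
orientation: [-0.003, 0.109, 0.994, -0.0]
wrist_force: [-0.5, -0.9, 0.2]
finger_gap: 0.0847
grip_force: 0.0
```

>>> step_arm --moves '[[[0,0,0],[0,0,0],30],[[0,0,0],[0,0,0],30],[[0,0,0],[0,0,0],30],[[0,0,0],[0,0,0],30],[[0,0,0],[0,0,0],30],[[0,0,0],[0,0,0],30],[[0,0,0],[0,0,0],30],[[0,0,0],[0,0,0],30]]' --grip_force 50

```text
clock: 3.58
tcp_pos: [0.5857, 0.0806, 0.0656]
orientation: [0.002, 0.11, 0.994, 0.0]
wrist_force: [-0.1, 0.8, 6.3]
finger_gap: 0.0333
grip_force: 51.5
```

>>> step_arm --moves '[[[0,0,-40],[0,0,0],30],[[0,0,-80],[0,0,0],30],[[0,0,-118],[0,0,0],30],[[0,0,-118],[0,0,0],30]]'

```text
clock: 3.92
tcp_pos: [0.5886, 0.0805, 0.1905]
orientation: [0.007, 0.11, 0.994, 0.001]
wrist_force: [2.1, -0.8, 0.5]
finger_gap: 0.0332
grip_force: 50.6
```

>>> step_arm --moves '[[[65,130,0],[0,0,-0.154],30],[[65,130,0],[0,0,-0.154],30],[[65,130,0],[0,0,-0.154],30],[[65,130,0],[0,0,-0.154],30],[[65,130,0],[0,0,-0.154],30]]'

```text
clock: 4.33
tcp_pos: [0.5477, 0.2257, 0.1817]
orientation: [0.0, 0.03, 1.0, 0.001]
wrist_force: [0.0, -0.2, -1.5]
finger_gap: 0.0333
grip_force: 50.6
```

Run:
```python
from h import *
plan()
im,P=snap('wrist','w3.png');np.save('w3.npy',np.r_[np.array(P['pose']).ravel(),np.array(P['camera_matrix']).ravel()])
plan()
```

```text
clk 4.33 tcp [0.5477 0.2257 0.1817] yaw 86.5 F [ 0.  -0.2 -1.5] gap 0.0333 50.64758777618408
clk 4.38 tcp [0.5484 0.2237 0.1816] yaw 86.5 F [-0.3 -0.2 -1.3] gap 0.0334 50.64796507358551
```

View pics/w3.png

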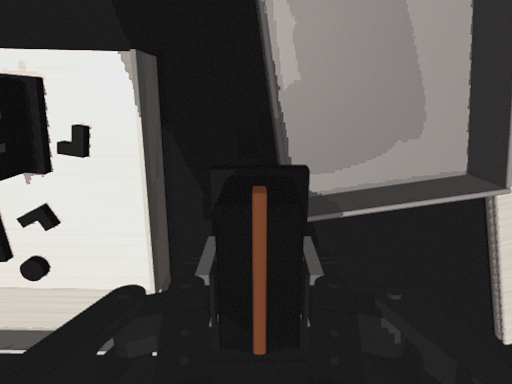

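The holder sits square in the fingers (blade from (260,190) to (260,350)). The crate's far rim corner is near (509,188), the far outer rim line passes through (312,219), and the left rim runs from (262,0) to (283,165).

Run:
```python
from h import *
a=np.load('w3.npy');P1={'pose':a[:16].reshape(4,4),'camera_matrix':a[16:].reshape(3,3)}
for p in [(510,188),(312,219),(283,165),(262,0)]: print(p,onz(P1,p,.06)[:2].round(3))
print('chip z', [onz(P1,p,.05)[:2].round(3) for p in [(75,140),(38,215),(34,267)]])
plan([((.512,.382,.18),95.2)],[((.512,.382,.03),95.2)])
```

```text
(510, 188) [0.563 0.436]
(312, 219) [0.58 0.27]
(283, 165) [0.531 0.247]
(262, 0) [0.411 0.237]
chip z [array([0.502, 0.077]), array([0.565, 0.029]), array([0.616, 0.012])]
clk 4.38 tcp [0.5484 0.2237 0.1816] yaw 86.5 F [-0.3 -0.2 -1.3] gap 0.0334 50.64796507358551
   [ 46.1 155.7   1.7] [ 0.     0.001 -0.153] rows 4
--
   [  0.   0. 150.] [0. 0. 0.] rows 4
--
```

>>> step_arm --moves '[[[46,156,0],[0,0,-0.154],30],[[46,156,0],[0,0,-0.154],30],[[46,156,0],[0,0,-0.154],30],[[46,156,0],[0,0,-0.154],30],[[46,156,0],[0,0,-0.154],30],[[46,156,0],[0,0,-0.154],30]]'

```text
clock: 4.88
tcp_pos: [0.5133, 0.3812, 0.181]
orientation: [0.0, -0.045, 0.999, -0.0]
wrist_force: [-0.2, -0.2, -1.2]
finger_gap: 0.0333
grip_force: 50.8
```

>>> step_arm --moves '[[[0,0,40],[0,0,0],30],[[0,0,80],[0,0,0],30],[[0,0,120],[0,0,0],30],[[0,0,135],[0,0,0],30],[[0,0,143],[0,0,0],30],[[0,0,149],[0,0,0],30],[[0,0,149],[0,0,0],30],[[0,0,149],[0,0,0],30]]'

```text
clock: 5.55
tcp_pos: [0.5151, 0.3802, 0.0339]
orientation: [0.001, -0.044, 0.999, 0.001]
wrist_force: [-0.1, 0.1, -0.6]
finger_gap: 0.0331
grip_force: 50.8
```

>>> step_arm --moves '[[[0,0,0],[0,0,0],54],[[0,0,0],[0,0,0],54],[[0,0,0],[0,0,0],54],[[0,0,-40],[0,0,0],54],[[0,0,-80],[0,0,0],54],[[0,0,-120],[0,0,0],54],[[0,0,-150],[0,0,0],85],[[0,0,-150],[0,0,0],85]]'

```text
clock: 6.22
tcp_pos: [0.5169, 0.3826, 0.1915]
orientation: [0.006, -0.044, 0.999, 0.003]
wrist_force: [1.2, -0.1, 0.6]
finger_gap: 0.0762
grip_force: 0.0
```

Run:
```python
from h import *
plan([((.53,.2,.26),92)],[((.50,-0.01,.26),88)])
```

```text
clk 6.22 tcp [0.5169 0.3826 0.1915] yaw 95.1 F [ 1.2 -0.1  0.6] gap 0.0762 0.0
   [   2.3 -182.6  -69.6] [0.006 0.013 0.054] rows 5
--
   [  37.3 -208.8    0. ] [0.   0.   0.07] rows 6
--
```

>>> step_arm --moves '[[[2,-182,-70],[0,0,0.054],85],[[2,-182,-70],[0,0,0.054],85],[[2,-182,-70],[0,0,0.054],85],[[2,-182,-70],[0,0,0.054],85],[[2,-182,-70],[0,0,0.054],85],[[2,-182,-70],[0,0,0.054],85]]'

```text
clock: 6.72
tcp_pos: [0.5292, 0.1949, 0.2557]
orientation: [0.003, -0.015, 1.0, -0.0]
wrist_force: [0.7, 0.1, 0.2]
finger_gap: 0.0846
grip_force: 0.0
```

>>> step_arm --moves '[[[37,-209,0],[0,0,0.07],85],[[37,-209,0],[0,0,0.07],85],[[37,-209,0],[0,0,0.07],85],[[37,-209,0],[0,0,0.07],85],[[37,-209,0],[0,0,0.07],85],[[37,-209,0],[0,0,0.07],85],[[37,-209,0],[0,0,0.07],85]]'

```text
clock: 7.3
tcp_pos: [0.4977, -0.0131, 0.2526]
orientation: [0.0, 0.02, 1.0, 0.0]
wrist_force: [0.1, -0.5, 0.5]
finger_gap: 0.085
grip_force: 0.0
```

```bash
cat >> m.py <<'E'
def look(f,z=.103):
    im,P=snap('wrist',f)
    for b in blades(im,'wrist'):
        a,c=onz(P,b[1],z)[:2],onz(P,b[2],z)[:2]
        print(b[0].round(),b[3],'mid',((a+c)/2).round(4),'L',np.linalg.norm(a-c).round(3),'ang',np.degrees(np.arctan2(*(a-c)[::-1])).round(1)%180)
    return im,P
E
python3 - <<'E'
from m import *
plan(); look('w4.png')
plan([((.5682,-.0386,.15),90.5)],[((.5682,-.0386,.062),90.5)],[((.5682,-.0386,.18),90.5)],[((.53,.12,.18),92)],[((.4153,.3734,.18),95.2)],[((.4153,.3734,.03),95.2)])
E
```

```text
clk 7.3 tcp [ 0.4977 -0.0131  0.2526] yaw 87.7 F [ 0.1 -0.5  0.5] gap 0.085 0.0
[235. 246.] 397.5 mid [ 0.5681 -0.0385] L 0.09 ang 0.5999999999999943
[300. 161.] 504.5 mid [0.4859 0.025 ] L 0.087 ang 171.4
[164. 158.] 595.0 mid [ 0.4789 -0.0975] L 0.088 ang 167.4
[99. 21.] 283.5 mid [ 0.3642 -0.135 ] L 0.034 ang 15.8
clk 7.35 tcp [ 0.4978 -0.0117  0.2525] yaw 87.8 F [-0.3  0.7  0.9] gap 0.0849 0.0
   [-71.3 -24.3 102.5] [ 0.001  0.001 -0.047] rows 4
--
   [ 0.  0. 88.] [0. 0. 0.] rows 3
--
   [   0.    0. -118.] [0. 0. 0.] rows 3
--
   [ 36.8 158.9   0. ] [ 0.     0.    -0.026] rows 4
--
   [105.8 257.2   0. ] [ 0.     0.    -0.056] rows 7
--
   [  0.   0. 150.] [0. 0. 0.] rows 4
--
```

>>> step_arm --moves '[[[-71,-24,102],[0,0,-0.047],85],[[-71,-24,102],[0,0,-0.047],85],[[-71,-24,102],[0,0,-0.047],85],[[-71,-24,102],[0,0,-0.047],85],[[-71,-24,102],[0,0,-0.047],85],[[-71,-24,102],[0,0,-0.047],85]]'

```text
clock: 7.85
tcp_pos: [0.5676, -0.036, 0.1505]
orientation: [-0.0, -0.007, 1.0, 0.0]
wrist_force: [0.2, 0.8, 0.7]
finger_gap: 0.085
grip_force: 0.0
```

>>> step_arm --moves '[[[0,0,40],[0,0,0],85],[[0,0,70],[0,0,0],85],[[0,0,88],[0,0,0],85],[[0,0,88],[0,0,0],85]]'

```text
clock: 8.18
tcp_pos: [0.5654, -0.0362, 0.0609]
orientation: [-0.002, -0.006, 1.0, 0.001]
wrist_force: [-0.7, -0.1, -0.6]
finger_gap: 0.0848
grip_force: 0.0
```

>>> step_arm --moves '[[[0,0,0],[0,0,0],30],[[0,0,0],[0,0,0],30],[[0,0,0],[0,0,0],30],[[0,0,0],[0,0,0],30],[[0,0,0],[0,0,0],30],[[0,0,0],[0,0,0],30],[[0,0,0],[0,0,0],30],[[0,0,0],[0,0,0],30]]' --grip_force 50

```text
clock: 8.85
tcp_pos: [0.5694, -0.0381, 0.0645]
orientation: [0.002, -0.006, 1.0, -0.0]
wrist_force: [-0.8, 0.7, 5.5]
finger_gap: 0.0333
grip_force: 51.2
```

>>> step_arm --moves '[[[0,0,-40],[0,0,0],30],[[0,0,-80],[0,0,0],30],[[0,0,-118],[0,0,0],30],[[0,0,-118],[0,0,0],30]]'

```text
clock: 9.18
tcp_pos: [0.5722, -0.0388, 0.1893]
orientation: [0.007, -0.006, 1.0, -0.001]
wrist_force: [1.8, 0.6, -1.1]
finger_gap: 0.0335
grip_force: 50.5
```

>>> step_arm --moves '[[[37,159,0],[0,0,-0.026],30],[[37,159,0],[0,0,-0.026],30],[[37,159,0],[0,0,-0.026],30],[[37,159,0],[0,0,-0.026],30],[[37,159,0],[0,0,-0.026],30]]'

```text
clock: 9.6
tcp_pos: [0.5268, 0.1264, 0.1809]
orientation: [-0.0, -0.022, 1.0, 0.001]
wrist_force: [1.1, -0.1, -1.4]
finger_gap: 0.0335
grip_force: 50.7
```

Run:
```python
from m import *
plan([((.4153,.3734,.18),95.2)],[((.4153,.3734,.03),95.2)])
```

```text
clk 9.6 tcp [0.5268 0.1264 0.1809] yaw 92.5 F [ 1.1 -0.1 -1.4] gap 0.0335 50.67707419395447
   [100.5 251.6   1.6] [ 0.003 -0.    -0.047] rows 7
--
   [  0.   0. 150.] [0. 0. 0.] rows 4
--
```

>>> step_arm --moves '[[[101,250,0],[0,0,-0.05],30],[[101,250,0],[0,0,-0.05],30],[[101,250,0],[0,0,-0.05],30],[[101,250,0],[0,0,-0.05],30],[[101,250,0],[0,0,-0.05],30],[[101,250,0],[0,0,-0.05],30],[[101,250,0],[0,0,-0.05],30],[[101,250,0],[0,0,-0.05],30]]'

```text
clock: 10.27
tcp_pos: [0.4169, 0.3704, 0.1807]
orientation: [0.0, -0.046, 0.999, 0.001]
wrist_force: [0.4, -0.3, -1.6]
finger_gap: 0.033
grip_force: 51.0
```

>>> step_arm --moves '[[[0,0,40],[0,0,0],30],[[0,0,80],[0,0,0],30],[[0,0,120],[0,0,0],30],[[0,0,135],[0,0,0],30],[[0,0,143],[0,0,0],30],[[0,0,150],[0,0,0],30],[[0,0,150],[0,0,0],30],[[0,0,150],[0,0,0],30]]'

```text
clock: 10.93
tcp_pos: [0.4202, 0.3672, 0.0316]
orientation: [0.001, -0.043, 0.999, 0.001]
wrist_force: [-0.7, 0.1, -1.9]
finger_gap: 0.0333
grip_force: 51.4
```

>>> step_arm --moves '[[[0,0,0],[0,0,0],54],[[0,0,0],[0,0,0],54],[[0,0,0],[0,0,0],54],[[0,0,-40],[0,0,0],54],[[0,0,-80],[0,0,0],54],[[0,0,-120],[0,0,0],54],[[0,0,-150],[0,0,0],85],[[0,0,-150],[0,0,0],85]]'

```text
clock: 11.6
tcp_pos: [0.4222, 0.3692, 0.1883]
orientation: [0.006, -0.044, 0.999, 0.003]
wrist_force: [1.1, 0.8, -0.5]
finger_gap: 0.0763
grip_force: 0.0
```

Run:
```python
from h import *
plan([((.45,.2,.26),88)],[((.46,-0.01,.26),84)])
```

```text
clk 11.6 tcp [0.4222 0.3692 0.1883] yaw 95.0 F [ 1.1  0.8 -0.5] gap 0.0763 0.0
   [ -13.7 -170.5  -72.6] [0.007 0.011 0.122] rows 5
--
   [ -17.3 -209.5    0. ] [0.   0.   0.07] rows 6
--
```

>>> step_arm --moves '[[[-14,-170,-72],[0,0,0.122],85],[[-14,-170,-72],[0,0,0.122],85],[[-14,-170,-72],[0,0,0.122],85],[[-14,-170,-72],[0,0,0.122],85],[[-14,-170,-72],[0,0,0.122],85],[[-14,-170,-72],[0,0,0.122],85]]'

```text
clock: 12.1
tcp_pos: [0.4492, 0.1959, 0.2546]
orientation: [0.002, 0.02, 1.0, 0.0]
wrist_force: [0.2, 0.7, 0.4]
finger_gap: 0.0853
grip_force: 0.0
```

>>> step_arm --moves '[[[-17,-210,0],[0,0,0.07],85],[[-17,-210,0],[0,0,0.07],85],[[-17,-210,0],[0,0,0.07],85],[[-17,-210,0],[0,0,0.07],85],[[-17,-210,0],[0,0,0.07],85],[[-17,-210,0],[0,0,0.07],85],[[-17,-210,0],[0,0,0.07],85]]'

```text
clock: 12.68
tcp_pos: [0.4573, -0.0133, 0.2517]
orientation: [-0.0, 0.055, 0.999, 0.0]
wrist_force: [0.2, 0.2, -1.0]
finger_gap: 0.085
grip_force: 0.0
```

Run:
```python
from m import *
plan(); look('w5.png')
x,y,a=.4859,.025,81.4
plan([((x,y,.15),a)],[((x,y,.062),a)],[((x,y,.18),a)],[((.53,.16,.18),88)])
```

```text
clk 12.68 tcp [ 0.4573 -0.0133  0.2517] yaw 83.7 F [ 0.2  0.2 -1. ] gap 0.085 0.0
[172. 206.] 502.5 mid [ 0.4782 -0.0974] L 0.088 ang 167.1
[302. 201.] 465.5 mid [0.4854 0.025 ] L 0.09 ang 171.5
[87. 51.] 679.5 mid [ 0.337  -0.1401] L 0.078 ang 14.699999999999989
clk 12.73 tcp [ 0.4571 -0.0119  0.2518] yaw 83.9 F [ 0.8 -0.3 -0.6] gap 0.0853 0.0
   [-24.7  39.7 101.8] [ 0.001 -0.001  0.043] rows 3
--
   [ 0.  0. 88.] [0. 0. 0.] rows 3
--
   [   0.    0. -118.] [0. 0. 0.] rows 3
--
   [-23.4 140.1   0. ] [ 0.     0.    -0.115] rows 4
--
```

>>> step_arm --moves '[[[-25,40,102],[0,0,0.043],85],[[-25,40,102],[0,0,0.043],85],[[-25,40,102],[0,0,0.043],85],[[-25,40,102],[0,0,0.043],85],[[-25,40,102],[0,0,0.043],85]]'

```text
clock: 13.15
tcp_pos: [0.4847, 0.0279, 0.1489]
orientation: [-0.002, 0.072, 0.997, 0.0]
wrist_force: [-0.1, 0.3, 0.5]
finger_gap: 0.0849
grip_force: 0.0
```

>>> step_arm --moves '[[[0,0,40],[0,0,0],85],[[0,0,70],[0,0,0],85],[[0,0,88],[0,0,0],85],[[0,0,88],[0,0,0],85]]'

```text
clock: 13.48
tcp_pos: [0.4842, 0.0262, 0.0607]
orientation: [-0.002, 0.073, 0.997, 0.0]
wrist_force: [0.3, 0.5, 0.6]
finger_gap: 0.0849
grip_force: 0.0
```

>>> step_arm --moves '[[[0,0,0],[0,0,0],30],[[0,0,0],[0,0,0],30],[[0,0,0],[0,0,0],30],[[0,0,0],[0,0,0],30],[[0,0,0],[0,0,0],30],[[0,0,0],[0,0,0],30],[[0,0,0],[0,0,0],30],[[0,0,0],[0,0,0],30]]' --grip_force 50

```text
clock: 14.15
tcp_pos: [0.4879, 0.0252, 0.0642]
orientation: [0.002, 0.074, 0.997, 0.0]
wrist_force: [0.2, 0.0, 4.6]
finger_gap: 0.0335
grip_force: 51.0
```

>>> step_arm --moves '[[[0,0,-40],[0,0,0],30],[[0,0,-80],[0,0,0],30],[[0,0,-118],[0,0,0],30],[[0,0,-118],[0,0,0],30]]'

```text
clock: 14.48
tcp_pos: [0.4907, 0.0249, 0.1885]
orientation: [0.007, 0.074, 0.997, -0.0]
wrist_force: [1.7, -0.7, -1.3]
finger_gap: 0.0331
grip_force: 50.6
```

>>> step_arm --moves '[[[-23,140,0],[0,0,-0.115],30],[[-23,140,0],[0,0,-0.115],30],[[-23,140,0],[0,0,-0.115],30],[[-23,140,0],[0,0,-0.115],30],[[-23,140,0],[0,0,-0.115],30],[[-23,140,0],[0,0,-0.115],30]]'

```text
clock: 14.98
tcp_pos: [0.5294, 0.1613, 0.18]
orientation: [-0.0, 0.015, 1.0, -0.0]
wrist_force: [0.1, -1.3, -1.0]
finger_gap: 0.0334
grip_force: 50.8
```

Run:
```python
from m import *
plan([((.517,.2966,.18),95.2)],[((.517,.2966,.03),95.2)])
```

```text
clk 14.98 tcp [0.5294 0.1613 0.18  ] yaw 88.2 F [ 0.1 -1.3 -1. ] gap 0.0334 50.77756226062775
   [ 1.650e+01  1.349e+02 -1.000e-01] [-0.    -0.001 -0.121] rows 4
--
   [  0.   0. 150.] [0. 0. 0.] rows 4
--
```

>>> step_arm --moves '[[[17,134,0],[0,0,-0.12],30],[[17,134,0],[0,0,-0.12],30],[[17,134,0],[0,0,-0.12],30],[[17,134,0],[0,0,-0.12],30],[[17,134,0],[0,0,-0.12],30],[[17,134,0],[0,0,-0.12],30],[[17,134,0],[0,0,-0.12],30]]'

```text
clock: 15.57
tcp_pos: [0.517, 0.2932, 0.1802]
orientation: [-0.0, -0.043, 0.999, -0.0]
wrist_force: [0.7, -0.7, -1.3]
finger_gap: 0.0331
grip_force: 51.1
```

>>> step_arm --moves '[[[0,0,40],[0,0,0],30],[[0,0,80],[0,0,0],30],[[0,0,120],[0,0,0],30],[[0,0,135],[0,0,0],30],[[0,0,143],[0,0,0],30],[[0,0,149],[0,0,0],30],[[0,0,149],[0,0,0],30],[[0,0,149],[0,0,0],30]]'

```text
clock: 16.23
tcp_pos: [0.5184, 0.2947, 0.0328]
orientation: [0.001, -0.043, 0.999, 0.0]
wrist_force: [0.3, 0.2, -0.1]
finger_gap: 0.0333
grip_force: 51.1
```

>>> step_arm --moves '[[[0,0,0],[0,0,0],54],[[0,0,0],[0,0,0],54],[[0,0,0],[0,0,0],54],[[0,0,-40],[0,0,0],54],[[0,0,-80],[0,0,0],54],[[0,0,-120],[0,0,0],54],[[0,0,-150],[0,0,0],85],[[0,0,-150],[0,0,0],85]]'

```text
clock: 16.9
tcp_pos: [0.5208, 0.2967, 0.19]
orientation: [0.006, -0.044, 0.999, 0.002]
wrist_force: [1.0, 0.8, -0.4]
finger_gap: 0.0761
grip_force: 0.0
```

Run:
```python
from h import *
plan([((.49,.13,.26),86)],[((.46,-0.08,.26),77)])
```

```text
clk 16.9 tcp [0.5208 0.2967 0.19  ] yaw 95.0 F [ 1.   0.8 -0.4] gap 0.0761 0.0
   [  44.4 -163.1  -71.3] [0.005 0.013 0.157] rows 5
--
   [  15.3 -211.6    0. ] [0.    0.    0.157] rows 6
--
```

>>> step_arm --moves '[[[44,-163,-70],[0,0,0.157],85],[[44,-163,-70],[0,0,0.157],85],[[44,-163,-70],[0,0,0.157],85],[[44,-163,-70],[0,0,0.157],85],[[44,-163,-70],[0,0,0.157],85],[[44,-163,-70],[0,0,0.157],85]]'

```text
clock: 17.4
tcp_pos: [0.4879, 0.1261, 0.254]
orientation: [0.002, 0.037, 0.999, -0.0]
wrist_force: [0.1, -0.1, -0.6]
finger_gap: 0.0847
grip_force: 0.0
```

>>> step_arm --moves '[[[15,-212,0],[0,0,0.157],85],[[15,-212,0],[0,0,0.157],85],[[15,-212,0],[0,0,0.157],85],[[15,-212,0],[0,0,0.157],85],[[15,-212,0],[0,0,0.157],85],[[15,-212,0],[0,0,0.157],85],[[15,-212,0],[0,0,0.157],85]]'

```text
clock: 17.98
tcp_pos: [0.4578, -0.0833, 0.251]
orientation: [0.0, 0.115, 0.993, 0.0]
wrist_force: [0.2, 1.0, 1.2]
finger_gap: 0.0849
grip_force: 0.0
```

Run:
```python
from m import *
plan(); look('w6.png')
x,y,a=.4785,-.0974,77.2
plan([((x,y,.15),a)],[((x,y,.062),a)],[((x,y,.18),a)],[((.47,.09,.18),86)])
```

```text
clk 17.98 tcp [ 0.4578 -0.0833  0.251 ] yaw 76.8 F [0.2 1.  1.2] gap 0.0849 0.0
[248. 200.] 452.0 mid [ 0.4779 -0.0978] L 0.088 ang 167.6
[ 24. 175.] 1341.5 mid [ 0.406  -0.2891] L 0.062 ang 99.9
[146.  55.] 539.5 mid [ 0.3372 -0.1482] L 0.077 ang 14.400000000000006
clk 18.03 tcp [ 0.4578 -0.0818  0.251 ] yaw 76.9 F [ 0.5 -0.  -0.2] gap 0.0849 0.0
   [-23.7 -10.6 101. ] [ 0.001 -0.    -0.005] rows 3
--
   [ 0.  0. 88.] [0. 0. 0.] rows 3
--
   [   0.    0. -118.] [0. 0. 0.] rows 3
--
   [ 49.8 180.9   0. ] [ 0.     0.    -0.154] rows 5
--
```

>>> step_arm --moves '[[[-23,-12,101],[0,0,-0.005],85],[[-23,-12,101],[0,0,-0.005],85],[[-23,-12,101],[0,0,-0.005],85],[[-23,-12,101],[0,0,-0.005],85],[[-23,-12,101],[0,0,-0.005],85]]'

```text
clock: 18.45
tcp_pos: [0.4768, -0.0963, 0.1495]
orientation: [-0.002, 0.109, 0.994, 0.001]
wrist_force: [-0.3, -0.2, 0.4]
finger_gap: 0.0849
grip_force: 0.0
```

>>> step_arm --moves '[[[0,0,40],[0,0,0],85],[[0,0,70],[0,0,0],85],[[0,0,88],[0,0,0],85],[[0,0,88],[0,0,0],85]]'

```text
clock: 18.78
tcp_pos: [0.4761, -0.0967, 0.0609]
orientation: [-0.002, 0.11, 0.994, 0.001]
wrist_force: [-1.1, 0.3, 0.5]
finger_gap: 0.0852
grip_force: 0.0
```

>>> step_arm --moves '[[[0,0,0],[0,0,0],30],[[0,0,0],[0,0,0],30],[[0,0,0],[0,0,0],30],[[0,0,0],[0,0,0],30],[[0,0,0],[0,0,0],30],[[0,0,0],[0,0,0],30],[[0,0,0],[0,0,0],30],[[0,0,0],[0,0,0],30]]' --grip_force 50

```text
clock: 19.45
tcp_pos: [0.4789, -0.099, 0.0642]
orientation: [0.002, 0.111, 0.994, -0.0]
wrist_force: [0.8, 0.9, 5.6]
finger_gap: 0.0335
grip_force: 51.0
```

>>> step_arm --moves '[[[0,0,-40],[0,0,0],30],[[0,0,-80],[0,0,0],30],[[0,0,-118],[0,0,0],30],[[0,0,-118],[0,0,0],30]]'

```text
clock: 19.78
tcp_pos: [0.4815, -0.1002, 0.1884]
orientation: [0.006, 0.111, 0.994, -0.002]
wrist_force: [1.4, -1.1, -0.3]
finger_gap: 0.0334
grip_force: 50.8
```

>>> step_arm --moves '[[[50,181,0],[0,0,-0.154],30],[[50,181,0],[0,0,-0.154],30],[[50,181,0],[0,0,-0.154],30],[[50,181,0],[0,0,-0.154],30],[[50,181,0],[0,0,-0.154],30],[[50,181,0],[0,0,-0.154],30],[[50,181,0],[0,0,-0.154],30]]'

```text
clock: 20.37
tcp_pos: [0.4681, 0.0901, 0.1804]
orientation: [0.0, 0.032, 0.999, -0.0]
wrist_force: [-0.3, -0.2, -1.9]
finger_gap: 0.0335
grip_force: 50.9
```

Run:
```python
from m import *
look('w7.png',.067)
plan([((.423,.287,.18),95.2)],[((.423,.287,.03),95.2)])
```

```text
[259. 269.] 2225.0 mid [0.5488 0.0857] L 0.168 ang 176.2
[504. 226.] 1089.5 mid [0.5167 0.294 ] L 0.089 ang 6.0
clk 20.42 tcp [0.4683 0.0892 0.1803] yaw 86.2 F [-0.   0.6 -1.9] gap 0.0332 50.886104106903076
   [ 58.3 194.3   0.2] [-0.     0.    -0.157] rows 5
--
   [  0.   0. 150.] [0. 0. 0.] rows 4
--
```

View pics/w7.png

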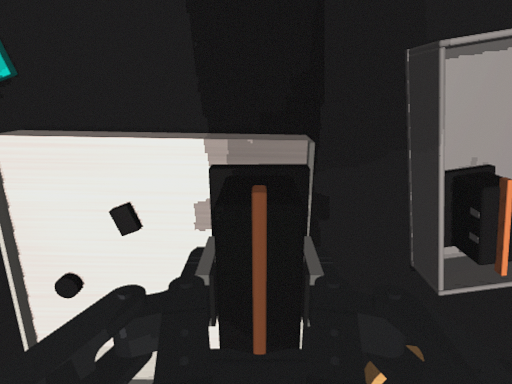

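The last holder is in the grip, and the third stands upright in the crate (blade near (504,226), measured at (0.517, 0.294)).

>>> step_arm --moves '[[[58,192,0],[0,0,-0.157],30],[[58,192,0],[0,0,-0.157],30],[[58,192,0],[0,0,-0.157],30],[[58,192,0],[0,0,-0.157],30],[[58,192,0],[0,0,-0.157],30],[[58,192,0],[0,0,-0.157],30],[[58,192,0],[0,0,-0.157],30]]'

```text
clock: 21.0
tcp_pos: [0.4236, 0.2849, 0.1801]
orientation: [0.0, -0.045, 0.999, -0.0]
wrist_force: [-0.0, -1.1, -2.0]
finger_gap: 0.0333
grip_force: 51.1
```

>>> step_arm --moves '[[[0,0,40],[0,0,0],30],[[0,0,80],[0,0,0],30],[[0,0,120],[0,0,0],30],[[0,0,135],[0,0,0],30],[[0,0,143],[0,0,0],30],[[0,0,149],[0,0,0],30],[[0,0,149],[0,0,0],30],[[0,0,149],[0,0,0],30]]'

```text
clock: 21.67
tcp_pos: [0.425, 0.2843, 0.0324]
orientation: [0.001, -0.044, 0.999, 0.0]
wrist_force: [0.1, -0.7, -2.2]
finger_gap: 0.0336
grip_force: 51.1
```

>>> step_arm --moves '[[[0,0,0],[0,0,0],54],[[0,0,0],[0,0,0],54],[[0,0,0],[0,0,0],54],[[0,0,-40],[0,0,0],54],[[0,0,-80],[0,0,0],54],[[0,0,-120],[0,0,0],54],[[0,0,-150],[0,0,0],85],[[0,0,-150],[0,0,0],85]]'

```text
clock: 22.33
tcp_pos: [0.4273, 0.2865, 0.1891]
orientation: [0.006, -0.045, 0.999, 0.003]
wrist_force: [0.9, 0.0, -0.2]
finger_gap: 0.0761
grip_force: 0.0
```

Run:
```python
from m import *
for n in('scene','side'):
    im,P=snap(n,n+'1.png'); print(n)
    for b in blades(im,n):
        for z in (.067,.091):
            a,c=onz(P,b[1],z)[:2],onz(P,b[2],z)[:2]
            print(b[0].round(),b[3],z,'mid',((a+c)/2).round(4),'L',np.linalg.norm(a-c).round(3),'ang',np.degrees(np.arctan2(*(a-c)[::-1])).round(1)%180)
plan([((.42,.04,.26),88)],[((.42,-.19,.26),86)],[((.42,-.32,.26),86)])
```

```text
scene
[  5. 245.] 114.5 0.067 mid [ 0.5435 -0.5653] L 0.099 ang 21.80000000000001
[  5. 245.] 114.5 0.091 mid [ 0.5672 -0.5527] L 0.096 ang 21.80000000000001
[112. 189.] 628.0 0.067 mid [ 0.4151 -0.3413] L 0.07 ang 86.9
[112. 189.] 628.0 0.091 mid [ 0.4429 -0.3361] L 0.068 ang 86.9
[181. 159.] 26.0 0.067 mid [ 0.3361 -0.1638] L 0.096 ang 14.300000000000011
[181. 159.] 26.0 0.091 mid [ 0.3666 -0.1644] L 0.093 ang 14.300000000000011
[364. 169.] 178.5 0.067 mid [0.4739 0.2872] L 0.183 ang 6.099999999999994
[364. 169.] 178.5 0.091 mid [0.4998 0.2718] L 0.177 ang 6.099999999999994
[394. 164.] 210.0 0.067 mid [0.4714 0.3717] L 0.187 ang 7.0
[394. 164.] 210.0 0.091 mid [0.4974 0.3536] L 0.18 ang 7.0
[30. 48.] 5474.5 0.067 mid [-0.562  -0.6647] L 0.946 ang 12.300000000000011
[30. 48.] 5474.5 0.091 mid [-0.5021 -0.6489] L 0.915 ang 12.300000000000011
side
[499. 377.] 77.0 0.067 mid [ 0.6666 -0.6475] L 0.031 ang 21.2
[499. 377.] 77.0 0.091 mid [ 0.65   -0.6436] L 0.03 ang 21.2
[476. 371.] 138.5 0.067 mid [ 0.6391 -0.6163] L 0.056 ang 22.3
[476. 371.] 138.5 0.091 mid [ 0.6233 -0.6134] L 0.054 a
[... 403 characters left out ...]
.067 mid [ 0.3336 -0.1637] L 0.089 ang 15.1
[223. 275.] 49.0 0.091 mid [ 0.3278 -0.1756] L 0.086 ang 15.1
[187. 147.] 146.0 0.067 mid [0.4722 0.2879] L 0.181 ang 6.4
[187. 147.] 146.0 0.091 mid [0.4619 0.2612] L 0.175 ang 6.4
[163. 139.] 80.5 0.067 mid [0.4219 0.3658] L 0.088 ang 5.3
[163. 139.] 80.5 0.091 mid [0.4133 0.3365] L 0.086 ang 5.3
[187. 127.] 74.5 0.067 mid [0.5161 0.3788] L 0.087 ang 4.4
[187. 127.] 74.5 0.091 mid [0.5044 0.3491] L 0.084 ang 4.4
clk 22.43 tcp [0.4248 0.2852 0.1835] yaw 95.1 F [ 0.8  0.3 -1.2] gap 0.0851 0.0
   [  26.3 -243.7  -77.1] [0.002 0.005 0.125] rows 7
--
   [  -8.  -229.9    0. ] [0.    0.    0.035] rows 6
--
   [  -9.1 -129.7    0. ] [0. 0. 0.] rows 4
--
```

All four holders stand in the crate: both views agree on blades at (0.42,0.366), (0.516,0.379) and the pair centred at (0.473,0.288). On to the mat.

>>> step_arm --moves '[[[26,-244,-77],[0,0,0.125],85],[[26,-244,-77],[0,0,0.125],85],[[26,-244,-77],[0,0,0.125],85],[[26,-244,-77],[0,0,0.125],85],[[26,-244,-77],[0,0,0.125],85],[[26,-244,-77],[0,0,0.125],85],[[26,-244,-77],[0,0,0.125],85],[[26,-244,-77],[0,0,0.125],85]]'

```text
clock: 23.1
tcp_pos: [0.4193, 0.037, 0.2579]
orientation: [-0.0, 0.02, 1.0, -0.0]
wrist_force: [-0.8, 1.0, -0.1]
finger_gap: 0.0851
grip_force: 0.0
```

>>> step_arm --moves '[[[-8,-230,0],[0,0,0.035],85],[[-8,-230,0],[0,0,0.035],85],[[-8,-230,0],[0,0,0.035],85],[[-8,-230,0],[0,0,0.035],85],[[-8,-230,0],[0,0,0.035],85],[[-8,-230,0],[0,0,0.035],85],[[-8,-230,0],[0,0,0.035],85]]'

```text
clock: 23.68
tcp_pos: [0.4195, -0.1934, 0.2562]
orientation: [-0.001, 0.037, 0.999, 0.0]
wrist_force: [0.8, 1.0, 0.5]
finger_gap: 0.085
grip_force: 0.0
```

>>> step_arm --moves '[[[-9,-130,0],[0,0,0],85],[[-9,-130,0],[0,0,0],85],[[-9,-130,0],[0,0,0],85],[[-9,-130,0],[0,0,0],85],[[-9,-130,0],[0,0,0],85],[[-9,-130,0],[0,0,0],85]]'

```text
clock: 24.18
tcp_pos: [0.4191, -0.3193, 0.2568]
orientation: [-0.001, 0.035, 0.999, 0.002]
wrist_force: [0.4, -0.6, 1.2]
finger_gap: 0.0854
grip_force: 0.0
```

Run:
```python
from m import *
im,P=snap('wrist','w8.png');np.save('w8.npy',np.r_[np.array(P['pose']).ravel(),np.array(P['camera_matrix']).ravel()])
plan()
```

```text
clk 24.23 tcp [ 0.4191 -0.3188  0.2573] yaw 86.1 F [ 0.4 -0.3  0.3] gap 0.0848 0.0
```

View pics/w8.png

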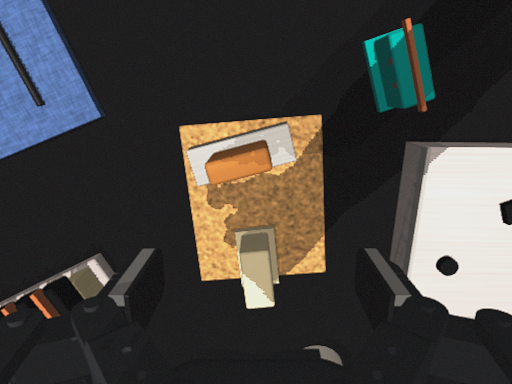

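The mat shows the scraper (foot corners about (187,150), (288,123), (297,158), (196,186); handle near (240,163)) and the blank (top (257,270)).

Run:
```python
from h import *
a=np.load('w8.npy');P=P1={'pose':a[:16].reshape(4,4),'camera_matrix':a[16:].reshape(3,3)}
im=cv2.imread('pics/w8.png'); hsv=cv2.cvtColor(im,cv2.COLOR_BGR2HSV)
for p in [(240,150),(240,165),(250,245),(258,262),(258,295),(200,160),(280,140)]: print(p,hsv[p[1],p[0]],end=' ')
def rect(m,z,box):
    k=np.zeros_like(m);k[box[1]:box[3],box[0]:box[2]]=m[box[1]:box[3],box[0]:box[2]]
    c=max(cv2.findContours(k,cv2.RETR_EXTERNAL,cv2.CHAIN_APPROX_NONE)[0],key=cv2.contourArea)
    W=np.array([onz(P,p,z)[:2] for p in c[:,0]],np.float32)
    r=cv2.minAreaRect(W*1000); print(r)
rect(cv2.inRange(hsv,(5,170,150),(15,255,255)),.091,(195,130,285,195))
rect(cv2.inRange(hsv,(0,0,90),(179,60,255)),.030,(180,115,300,192))
rect(cv2.inRange(hsv,(20,20,120),(40,100,255)),.068,(230,225,285,315))
cs=[onz(P,p,.03)[:2] for p in [(187,150),(288,123),(297,158),(196,186)]]; print(np.round(cs,3),np.mean(cs,0).round(4))
```

```text
(240, 150) [ 13 158  97] (240, 165) [ 14 172 222] (250, 245) [ 20  70 106] (258, 262) [ 22  76 191] (258, 295) [ 31  25 237] (200, 160) [ 19  12 225] (280, 140) [ 17  20 200] ((410.5715637207031, -337.5865783691406), (22.215486526489258, 60.80175018310547), 10.363043785095215)
((410.6570129394531, -337.5911865234375), (43.565921783447266, 118.88407897949219), 10.890547752380371)
((536.2584838867188, -326.7621765136719), (99.27223205566406, 43.12810516357422), 1.9888916015625)
[[ 0.401 -0.398]
 [ 0.379 -0.283]
 [ 0.419 -0.274]
 [ 0.443 -0.393]] [ 0.4104 -0.3369]
```

Run:
```python
from h import *
x,y,a=.4108,-.3376,100.6
plan([((x,y,.14),a)],[((x,y,.038),a)],[((x,y,.18),a)],[((.40,-.17,.18),92)],[((.45,-.005,.18),84.8)])
```

```text
clk 24.23 tcp [ 0.4191 -0.3188  0.2573] yaw 86.1 F [ 0.4 -0.3  0.3] gap 0.0848 0.0
   [  6.8 -19.6 117.2] [ 0.003 -0.001 -0.254] rows 3
--
   [  0.   0. 102.] [0. 0. 0.] rows 3
--
   [   0.    0. -142.] [0. 0. 0.] rows 4
--
   [-20.2 166.7   0. ] [0.   0.   0.15] rows 5
--
   [-55.7 163.2   0. ] [0.    0.    0.126] rows 5
--
```

>>> step_arm --moves '[[[7,-20,117],[0.003,-0.001,-0.254],85],[[7,-20,117],[0.003,-0.001,-0.254],85],[[7,-20,117],[0.003,-0.001,-0.254],85],[[7,-20,117],[0.003,-0.001,-0.254],85],[[7,-20,117],[0.003,-0.001,-0.254],85],[[7,-20,117],[0.003,-0.001,-0.254],85]]'

```text
clock: 24.73
tcp_pos: [0.4117, -0.34, 0.1433]
orientation: [0.001, -0.092, 0.996, -0.002]
wrist_force: [0.4, 0.1, 0.8]
finger_gap: 0.0852
grip_force: 0.0
```

Run:
```python
from h import *
x,y,a=.4108,-.3376,100.6
im,P=snap('wrist','w9.png'); plan([((x,y,.038),a)])
```

```text
clk 24.78 tcp [ 0.4121 -0.3409  0.144 ] yaw 100.6 F [0.  0.  0.8] gap 0.0853 0.0
   [  1.    4.1 106. ] [-0.006  0.003 -0.001] rows 3
--
```

View pics/w9.png

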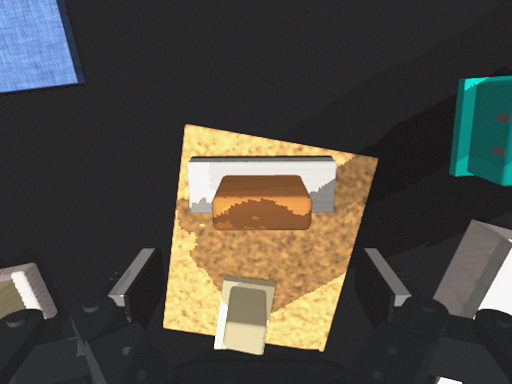

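The handle is square to the tool, with its top face spanning about (212,193) to (312,228). I check its centre and descend.

Run:
```python
from h import *
P=imaging.camera_params('wrist')
print([onz(P,p,.091)[:2].round(4) for p in [(262,213),(212,228),(312,228),(214,195),(309,195)]],[onz(P,p,.03)[:2].round(4) for p in [(189,158),(335,157),(262,184)]])
plan([((.4108,-.338,.038),100.6)])
```

```text
[array([ 0.4106, -0.3385]), array([ 0.4266, -0.3682]), array([ 0.4148, -0.3051]), array([ 0.4044, -0.3701]), array([ 0.3935, -0.312 ])] [array([ 0.3983, -0.3994]), array([ 0.3763, -0.2863]), array([ 0.4086, -0.3387])]
clk 24.78 tcp [ 0.4121 -0.3409  0.144 ] yaw 100.6 F [0.  0.  0.8] gap 0.0853 0.0
   [  1.1   3.7 106. ] [-0.006  0.003 -0.001] rows 3
--
```

>>> step_arm --moves '[[[1,3,40],[-0.006,0.003,0],85],[[1,3,70],[-0.006,0.003,0],85],[[1,3,90],[-0.006,0.003,0],85],[[1,3,105],[-0.006,0.003,0],85],[[1,3,105],[-0.006,0.003,0],85],[[1,3,105],[-0.006,0.003,0],85]]'

```text
clock: 25.28
tcp_pos: [0.4102, -0.3388, 0.0379]
orientation: [-0.001, -0.092, 0.996, 0.001]
wrist_force: [0.1, -0.1, -0.2]
finger_gap: 0.0848
grip_force: 0.0
```

>>> step_arm --moves '[[[0,0,0],[0,0,0],58],[[0,0,0],[0,0,0],58],[[0,0,0],[0,0,0],58],[[0,0,0],[0,0,0],58],[[0,0,0],[0,0,0],58],[[0,0,0],[0,0,0],58],[[0,0,0],[0,0,0],58]]' --grip_force 90

```text
clock: 25.87
tcp_pos: [0.4108, -0.3398, 0.0389]
orientation: [0.0, -0.092, 0.996, -0.0]
wrist_force: [0.2, -0.2, 6.2]
finger_gap: 0.063
grip_force: 99.6
```

Run:
```python
from h import *
p,R,s=cur(); np.save('grasp.npy',p); plan([((p[0],p[1],.18),100.6)],[((.40,-.17,.18),92)],[((.447,0.01,.18),84.8)])
```

```text
clk 25.87 tcp [ 0.4108 -0.3398  0.0389] yaw 100.5 F [ 0.2 -0.2  6.2] gap 0.063 99.56576943397522
   [-1.000e-01 -1.000e-01 -1.411e+02] [-0.001  0.001 -0.002] rows 4
--
   [-20.6 168.9   0. ] [0.   0.   0.15] rows 5
--
   [-53.3 178.3   0. ] [0.    0.    0.126] rows 5
--
```

>>> step_arm --moves '[[[0,0,-30],[0,0,0],58],[[0,0,-65],[0,0,0],58],[[0,0,-105],[0,0,0],58],[[0,0,-141],[0,0,0],58],[[0,0,-141],[0,0,0],58]]'

```text
clock: 26.28
tcp_pos: [0.4124, -0.3418, 0.1857]
orientation: [0.003, -0.091, 0.996, -0.004]
wrist_force: [0.9, -1.4, -4.3]
finger_gap: 0.0631
grip_force: 101.8
```

>>> step_arm --moves '[[[-21,169,0],[0,0,0.15],58],[[-21,169,0],[0,0,0.15],58],[[-21,169,0],[0,0,0.15],58],[[-21,169,0],[0,0,0.15],58],[[-21,169,0],[0,0,0.15],58],[[-21,169,0],[0,0,0.15],58],[[-21,169,0],[0,0,0.15],58]]'

```text
clock: 26.87
tcp_pos: [0.3995, -0.1684, 0.1778]
orientation: [-0.001, -0.017, 1.0, 0.001]
wrist_force: [0.9, -0.7, -5.1]
finger_gap: 0.0632
grip_force: 103.4
```

>>> step_arm --moves '[[[-53,165,0],[0,0,0.126],58],[[-53,165,0],[0,0,0.126],58],[[-53,165,0],[0,0,0.126],58],[[-53,165,0],[0,0,0.126],58],[[-53,165,0],[0,0,0.126],58],[[-53,165,0],[0,0,0.126],58],[[-53,165,0],[0,0,0.126],58]]'

```text
clock: 27.45
tcp_pos: [0.4476, -0.0023, 0.1777]
orientation: [-0.002, 0.046, 0.999, 0.001]
wrist_force: [0.4, -0.7, -5.0]
finger_gap: 0.0627
grip_force: 104.1
```

Run:
```python
from h import *
im,P=snap('wrist','w10.png')
for u,v in [(260,300),(150,300),(370,300)]: pass
plan([((.4474,-.003,.085),84.8)],[((.4474,-.003,.076),84.8)])
```

```text
clk 27.5 tcp [ 0.4474 -0.0029  0.1777] yaw 84.6 F [-0.7 -0.3 -4.7] gap 0.0629 104.06895518302917
   [-0.3 -0.2 92.7] [ 0.002 -0.003 -0.003] rows 3
--
   [0. 0. 9.] [0. 0. 0.] rows 1
--
```

View pics/w10.png

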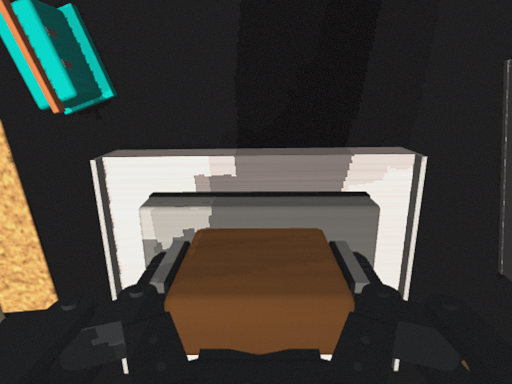

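The scraper hangs straight (foot back edge from (150,196) to (372,196)), centred between the rims. Lower it at the rear of the plate, then sweep the middle lane.

>>> step_arm --moves '[[[0,0,40],[0.002,-0.003,0],58],[[0,0,75],[0.002,-0.003,0],58],[[0,0,92],[0.002,-0.003,0],58],[[0,0,95],[0.002,-0.003,0],58],[[0,0,97],[0.002,-0.003,0],58],[[0,0,99],[0.002,-0.003,0],58],[[0,0,100],[0.002,-0.003,0],58],[[0,0,100],[0.002,-0.003,0],58]]'

```text
clock: 28.17
tcp_pos: [0.4479, -0.0023, 0.0792]
orientation: [0.001, 0.047, 0.999, -0.0]
wrist_force: [-0.2, 0.3, -5.6]
finger_gap: 0.063
grip_force: 103.6
```

>>> step_arm --moves '[[[0,0,1],[0,0,0],58],[[0,0,1],[0,0,0],58],[[0,0,1],[0,0,0],58]]'

```text
clock: 28.42
tcp_pos: [0.447, -0.0017, 0.0775]
orientation: [0.0, 0.046, 0.999, 0.0]
wrist_force: [0.8, -0.2, -5.2]
finger_gap: 0.0628
grip_force: 103.6
```

Run:
```python
from h import *
plan()
```

```text
clk 28.42 tcp [ 0.447  -0.0017  0.0775] yaw 84.7 F [ 0.8 -0.2 -5.2] gap 0.0628 103.62793922424316
```

>>> step_arm --moves '[[[0,0,1.5],[0,0,0],58],[[-8,0,1.5],[0,0,0],58],[[-18,0,1.5],[0,0,0],58],[[-28,0,1.5],[0,0,0],58],[[-38,0,1.5],[0,0,0],58],[[-48,0,1.5],[0,0,0],58],[[-58,0,1.5],[0,0,0],58],[[-68,0,1.5],[0,0,0],58]]'

```text
clock: 29.08
tcp_pos: [0.5156, -0.0082, 0.0753]
orientation: [-0.0, 0.046, 0.999, 0.0]
wrist_force: [-0.0, 0.3, -5.2]
finger_gap: 0.063
grip_force: 103.6
```

>>> step_arm --moves '[[[-10,0,0],[0,0,0],58],[[-20,0,0],[0,0,0],58],[[-30,0,0],[0,0,0],58],[[-40,0,0],[0,0,0],58],[[-48,0,0],[0,0,0],58],[[-56,0,0],[0,0,0],58],[[-64,0,0],[0,0,0],58],[[-72,0,0],[0,0,0],58]]'

```text
clock: 29.75
tcp_pos: [0.5866, -0.0147, 0.0753]
orientation: [-0.0, 0.046, 0.999, 0.0]
wrist_force: [-0.4, -0.8, -5.3]
finger_gap: 0.0627
grip_force: 103.7
```

>>> step_arm --moves '[[[-8,0,0],[0,0,0],58],[[-16,0,0],[0,0,0],58],[[-24,0,0],[0,0,0],58],[[-32,0,0],[0,0,0],58],[[-40,0,0],[0,0,0],58],[[-48,0,0],[0,0,0],58],[[-56,0,0],[0,0,0],58],[[-56,0,0],[0,0,0],58]]'

```text
clock: 30.42
tcp_pos: [0.6439, -0.0202, 0.0755]
orientation: [0.001, 0.046, 0.999, 0.0]
wrist_force: [-0.4, 0.9, -5.3]
finger_gap: 0.0629
grip_force: 103.6
```

Run:
```python
from h import *
plan()
for n in('scene','side'): im,P=snap(n,n+'2.png')
a=cv2.imread('pics/scene2.png')[160:300,170:350];b=cv2.imread('pics/side2.png')[140:270,190:350]
z=lambda i:cv2.resize(i,(390,300),interpolation=cv2.INTER_CUBIC)
cv2.imwrite('pics/c2.png',np.hstack([z(a),z(b)]))
```

```text
clk 30.42 tcp [ 0.6439 -0.0202  0.0755] yaw 84.7 F [-0.4  0.9 -5.3] gap 0.0629 103.6410641670227
```

View pics/c2.png

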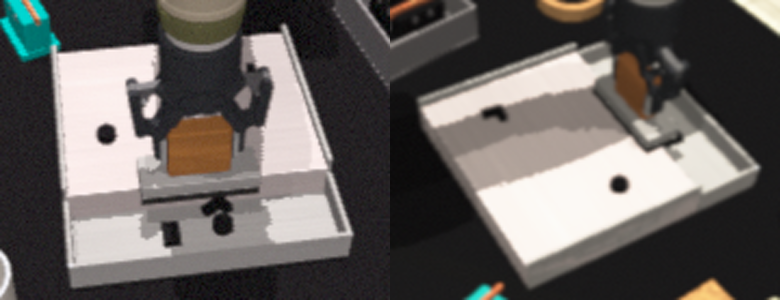

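Three chips lie in the trough at left-crop (172,232), (217,207) and (222,224). The disc on the -y side and the L on the +y side remain. Next is the +y lane.

>>> step_arm --moves '[[[0,0,-30],[0,0,0],58],[[40,15,-30],[0,0,0],58],[[80,30,-30],[0,0,0],58],[[120,45,-30],[0,0,0],58],[[160,60,-30],[0,0,0],58],[[198,68,-30],[0,0,0],58],[[198,68,-30],[0,0,0],58],[[198,68,-30],[0,0,0],58]]'

```text
clock: 31.18
tcp_pos: [0.4461, 0.0672, 0.105]
orientation: [-0.002, 0.045, 0.999, 0.0]
wrist_force: [0.4, -1.0, -4.3]
finger_gap: 0.0631
grip_force: 103.8
```

>>> step_arm --moves '[[[0,0,15],[0,0,0],58],[[0,0,24],[0,0,0],58],[[0,0,28],[0,0,0],58],[[0,0,28],[0,0,0],58],[[0,0,28],[0,0,0],58],[[0,0,28],[0,0,0],58]]'

```text
clock: 31.68
tcp_pos: [0.4515, 0.066, 0.0777]
orientation: [0.0, 0.047, 0.999, 0.0]
wrist_force: [0.4, 1.0, -5.8]
finger_gap: 0.063
grip_force: 104.3
```

Run:
```python
from h import *
c,s=np.cos(np.radians(-5.2)),np.sin(np.radians(-5.2))
w=lambda px,py:(.547+c*px-s*py,-.012+s*px+c*py)
plan([((*w(-.1,.068),.0755),84.8)])
```

```text
clk 31.68 tcp [0.4515 0.066  0.0777] yaw 84.7 F [ 0.4  1.  -5.8] gap 0.063 104.27229166030884
   [-2.2 -1.   2.2] [ 0.     0.    -0.002] rows 1
--
```

>>> step_arm --moves '[[[0,0,2],[0,0,0],58],[[-8,0,2],[0,0,0],58],[[-18,0,2],[0,0,0],58],[[-28,0,2],[0,0,0],58],[[-38,0,2],[0,0,0],58],[[-48,0,2],[0,0,0],58],[[-58,0,2],[0,0,0],58],[[-68,0,2],[0,0,0],58]]'

```text
clock: 32.35
tcp_pos: [0.5199, 0.0597, 0.0754]
orientation: [-0.0, 0.046, 0.999, 0.0]
wrist_force: [0.8, 0.2, -5.3]
finger_gap: 0.063
grip_force: 104.3
```

>>> step_arm --moves '[[[-10,0,0],[0,0,0],58],[[-20,0,0],[0,0,0],58],[[-30,0,0],[0,0,0],58],[[-40,0,0],[0,0,0],58],[[-48,0,0],[0,0,0],58],[[-56,0,0],[0,0,0],58],[[-64,0,0],[0,0,0],58],[[-72,0,0],[0,0,0],58]]'

```text
clock: 33.02
tcp_pos: [0.5909, 0.0531, 0.0753]
orientation: [-0.0, 0.046, 0.999, 0.0]
wrist_force: [-0.1, -0.2, -4.1]
finger_gap: 0.0632
grip_force: 104.3
```

>>> step_arm --moves '[[[-8,0,0],[0,0,0],58],[[-16,0,0],[0,0,0],58],[[-24,0,0],[0,0,0],58],[[-32,0,0],[0,0,0],58],[[-40,0,0],[0,0,0],58],[[-48,0,0],[0,0,0],58],[[-56,0,0],[0,0,0],58],[[-56,0,0],[0,0,0],58]]'

```text
clock: 33.68
tcp_pos: [0.6482, 0.0477, 0.0756]
orientation: [0.001, 0.047, 0.999, 0.0]
wrist_force: [0.4, 0.8, -4.6]
finger_gap: 0.063
grip_force: 104.3
```

>>> step_arm --moves '[[[0,0,-30],[0,0,0],58],[[30,-33,-30],[0,0,0],58],[[55,-66,-30],[0,0,0],58],[[80,-96,-30],[0,0,0],58],[[105,-126,-30],[0,0,0],58],[[120,-136,-30],[0,0,0],58],[[120,-136,-30],[0,0,0],58],[[120,-136,-30],[0,0,0],58]]'

```text
clock: 34.35
tcp_pos: [0.5131, -0.0769, 0.1059]
orientation: [0.0, 0.047, 0.999, 0.0]
wrist_force: [0.4, 0.2, -4.3]
finger_gap: 0.0635
grip_force: 104.1
```

>>> step_arm --moves '[[[40,0,0],[0,0,0],58],[[60,0,0],[0,0,0],58],[[60,0,0],[0,0,0],58],[[60,0,15],[0,0,0],58],[[60,0,24],[0,0,0],58],[[60,0,28],[0,0,0],58],[[60,0,28],[0,0,0],58],[[60,0,28],[0,0,0],58]]'

```text
clock: 35.02
tcp_pos: [0.4546, -0.0705, 0.0773]
orientation: [-0.0, 0.046, 0.999, 0.0]
wrist_force: [-0.0, -0.1, -4.4]
finger_gap: 0.063
grip_force: 104.2
```

Run:
```python
from h import *
c,s=np.cos(np.radians(-5.2)),np.sin(np.radians(-5.2))
w=lambda px,py:(.547+c*px-s*py,-.012+s*px+c*py)
plan([((*w(-.08,-.068),.0755),84.8)])
```

```text
clk 35.02 tcp [ 0.4546 -0.0705  0.0773] yaw 84.7 F [-0.  -0.1 -4.4] gap 0.063 104.22486305236816
   [-6.7 -1.4  1.8] [ 0.    -0.001 -0.001] rows 1
--
```

>>> step_arm --moves '[[[0,0,2],[0,0,0],58],[[-8,0,2],[0,0,0],58],[[-18,0,2],[0,0,0],58],[[-28,0,2],[0,0,0],58],[[-38,0,2],[0,0,0],58],[[-48,0,2],[0,0,0],58],[[-58,0,2],[0,0,0],58],[[-68,0,2],[0,0,0],58]]'

```text
clock: 35.68
tcp_pos: [0.5232, -0.0772, 0.0754]
orientation: [0.0, 0.046, 0.999, 0.0]
wrist_force: [0.1, -0.8, -4.0]
finger_gap: 0.0629
grip_force: 104.2
```

>>> step_arm --moves '[[[-10,0,0],[0,0,0],58],[[-20,0,0],[0,0,0],58],[[-28,0,0],[0,0,0],58],[[-36,0,0],[0,0,0],58],[[-44,0,0],[0,0,0],58],[[-52,0,0],[0,0,0],58],[[-60,0,0],[0,0,0],58],[[-68,0,0],[0,0,0],58]]'

```text
clock: 36.35
tcp_pos: [0.5903, -0.0834, 0.0754]
orientation: [-0.0, 0.046, 0.999, 0.0]
wrist_force: [0.0, 0.7, -4.7]
finger_gap: 0.0628
grip_force: 104.2
```

>>> step_arm --moves '[[[-8,0,0],[0,0,0],58],[[-16,0,0],[0,0,0],58],[[-24,0,0],[0,0,0],58],[[-32,0,0],[0,0,0],58],[[-40,0,0],[0,0,0],58],[[-48,0,0],[0,0,0],58],[[-50,0,0],[0,0,0],58],[[-50,0,0],[0,0,0],58]]'

```text
clock: 37.02
tcp_pos: [0.6402, -0.0881, 0.0753]
orientation: [0.0, 0.046, 0.999, 0.0]
wrist_force: [1.1, -0.7, -5.3]
finger_gap: 0.0632
grip_force: 104.2
```

>>> step_arm --moves '[[[0,0,-40],[0,0,0],58],[[0,0,-80],[0,0,0],58],[[0,0,-105],[0,0,0],58],[[40,0,-105],[0,0,0],58],[[80,0,-105],[0,0,0],58],[[120,0,-105],[0,0,0],58],[[150,0,-105],[0,0,0],58],[[150,0,-105],[0,0,0],58]]'

```text
clock: 37.68
tcp_pos: [0.4816, -0.0719, 0.1795]
orientation: [-0.004, 0.047, 0.999, 0.001]
wrist_force: [-0.7, -0.3, -4.6]
finger_gap: 0.063
grip_force: 104.0
```

Run:
```python
from h import *
for n in('scene','side'): im,P=snap(n,n+'3.png')
a=cv2.imread('pics/scene3.png')[160:300,70:350];b=cv2.imread('pics/side3.png')[140:370,180:390]
cv2.imwrite('pics/c3.png',np.hstack([cv2.resize(a,(480,300),interpolation=cv2.INTER_CUBIC),cv2.resize(b,(300,300),interpolation=cv2.INTER_CUBIC)]))
plan([((.43,-.18,.18),92)],[((.4108,-.3388,.18),100.5)],[((.4108,-.3388,.04),100.5)])
```

```text
clk 37.78 tcp [ 0.4885 -0.0737  0.1809] yaw 84.7 F [ 0.6  0.7 -4.6] gap 0.0632 103.96851539611816
   [  48.4 -111.3    0.9] [ 0.     0.    -0.128] rows 3
--
   [  24.7 -158.     0. ] [ 0.     0.    -0.148] rows 4
--
   [  0.   0. 140.] [0. 0. 0.] rows 4
--
```

View pics/c3.png

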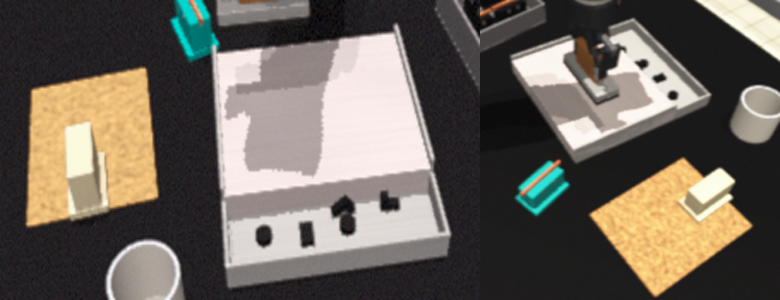

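All five chips are in the trough and the plate is clear. The blank still stands on the mat and the scraper's spot is free, so the scraper goes back.

>>> step_arm --moves '[[[48,-111,0],[0,0,-0.128],58],[[48,-111,0],[0,0,-0.128],58],[[48,-111,0],[0,0,-0.128],58],[[48,-111,0],[0,0,-0.128],58],[[48,-111,0],[0,0,-0.128],58]]'

```text
clock: 38.2
tcp_pos: [0.4322, -0.1829, 0.1808]
orientation: [0.001, -0.015, 1.0, -0.0]
wrist_force: [0.6, -0.4, -4.7]
finger_gap: 0.0631
grip_force: 104.0
```

>>> step_arm --moves '[[[25,-158,0],[0,0,-0.148],58],[[25,-158,0],[0,0,-0.148],58],[[25,-158,0],[0,0,-0.148],58],[[25,-158,0],[0,0,-0.148],58],[[25,-158,0],[0,0,-0.148],58],[[25,-158,0],[0,0,-0.148],58],[[25,-158,0],[0,0,-0.148],58]]'

```text
clock: 38.78
tcp_pos: [0.4133, -0.3383, 0.18]
orientation: [-0.0, -0.092, 0.996, 0.001]
wrist_force: [0.4, -0.5, -4.9]
finger_gap: 0.063
grip_force: 104.5
```

>>> step_arm --moves '[[[0,0,40],[0,0,0],58],[[0,0,80],[0,0,0],58],[[0,0,115],[0,0,0],58],[[0,0,128],[0,0,0],58],[[0,0,132],[0,0,0],58],[[0,0,135],[0,0,0],58],[[0,0,135],[0,0,0],58],[[0,0,135],[0,0,0],58]]'

```text
clock: 39.45
tcp_pos: [0.414, -0.3395, 0.0471]
orientation: [0.001, -0.092, 0.996, -0.001]
wrist_force: [-0.1, -0.4, -5.0]
finger_gap: 0.0631
grip_force: 104.0
```

Run:
```python
from h import *
plan([((.4108,-.3388,.04),100.5)])
```

```text
clk 39.45 tcp [ 0.414  -0.3395  0.0471] yaw 100.6 F [-0.1 -0.4 -5. ] gap 0.0631 104.01273965835571
   [3.  1.2 7.1] [-0.002  0.002  0.001] rows 1
--
```

>>> step_arm --moves '[[[3,1,3],[0,0,0],58],[[3,1,5],[0,0,0],58],[[3,1,6],[0,0,0],58],[[3,1,6],[0,0,0],58],[[3,1,6],[0,0,0],58]]'

```text
clock: 39.87
tcp_pos: [0.4094, -0.3386, 0.0396]
orientation: [0.0, -0.091, 0.996, 0.0]
wrist_force: [0.1, 0.1, -5.2]
finger_gap: 0.0628
grip_force: 104.1
```

Run:
```python
from h import *
plan([((.4108,-.3388,.0392),100.5)])
```

```text
clk 39.87 tcp [ 0.4094 -0.3386  0.0396] yaw 100.5 F [ 0.1  0.1 -5.2] gap 0.0628 104.13837790489197
   [-1.4 -0.4  0.4] [ 0.  0. -0.] rows 1
--
```

>>> step_arm --moves '[[[0,0,0.5],[0,0,0],85],[[0,0,0.5],[0,0,0],85],[[0,0,0.5],[0,0,0],85],[[0,0,0.5],[0,0,0],85],[[0,0,0.5],[0,0,0],85],[[0,0,-20],[0,0,0],85],[[0,0,-50],[0,0,0],85],[[0,0,-85],[0,0,0],85]]'

```text
clock: 40.53
tcp_pos: [0.4084, -0.3373, 0.1238]
orientation: [-0.001, -0.091, 0.996, 0.002]
wrist_force: [1.1, -0.3, 0.8]
finger_gap: 0.0852
grip_force: 0.0
```

>>> step_arm --moves '[[[-40,0,-40],[0,0,0.1],85],[[-80,0,-80],[0,0,0.18],85],[[-90,0,-120],[0,0,0.18],85],[[-90,0,-140],[0,0,0.18],85],[[-90,0,-140],[0,0,0.18],85],[[-90,0,-140],[0,0,0.18],85]]'

```text
clock: 41.03
tcp_pos: [0.5001, -0.323, 0.2678]
orientation: [0.003, -0.002, 1.0, -0.002]
wrist_force: [-0.5, 0.3, -1.3]
finger_gap: 0.0851
grip_force: 0.0
```

Run:
```python
from h import *
im,P=snap('wrist','w11.png');np.save('w11.npy',np.r_[np.array(P['pose']).ravel(),np.array(P['camera_matrix']).ravel()])
plan()
for n in('scene','side'): snap(n,n+'4.png')
```

```text
clk 41.08 tcp [ 0.4987 -0.3224  0.2653] yaw 90.2 F [ 0.1 -0.2 -1.2] gap 0.0848 0.0
```

View pics/w11.png

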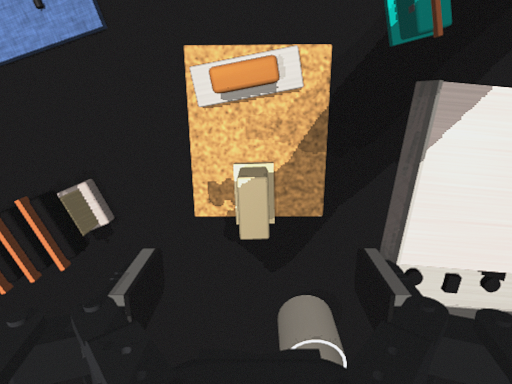

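The scraper stands on the mat at (246,75). The blank's top runs from about (238,180) to (269,239), and its foot's near edge is at row 163.

Run:
```python
from h import *
a=np.load('w11.npy');P={'pose':a[:16].reshape(4,4),'camera_matrix':a[16:].reshape(3,3)}
im=cv2.imread('pics/w11.png');hsv=cv2.cvtColor(im,cv2.COLOR_BGR2HSV)
print([hsv[r,254] for r in (165,172,178,185,210,235)])
m=cv2.inRange(hsv,(18,15,140),(40,110,255))
m[:, :225]=0;m[:,285:]=0;m[:158]=0;m[245:]=0
W=lambda pts,z:np.array([onz(P,p,z)[:2] for p in pts],np.float32)*1000
c=max(cv2.findContours(m,cv2.RETR_EXTERNAL,cv2.CHAIN_APPROX_NONE)[0],key=cv2.contourArea)
print('mask rect',cv2.boundingRect(c))
t=W([(238,181),(271,179),(269,238),(241,240)],.068);print(t.round(),cv2.minAreaRect(t))
f=W([(233,164),(274,163)],.014);print('foot rear',f.round())
# height check: far-top-edge midpoint in wrist & scene top
for n,f in (('scene','scene4.png'),('side','side4.png')):
    i=cv2.imread('pics/'+f);h=cv2.cvtColor(i,cv2.COLOR_BGR2HSV);Q=imaging.camera_params(n)
    k=cv2.inRange(h,(24,12,225),(40,70,255)); b=(95,205,140,270) if n=='scene' else (315,255,365,315)
    kk=np.zeros_like(k);kk[b[1]:b[3],b[0]:b[2]]=k[b[1]:b[3],b[0]:b[2]]
    cc=max(cv2.findContours(kk,cv2.RETR_EXTERNAL,cv2.CHAIN_APPROX_NONE)[0],key=cv2.contourArea)
    ctr=np.array(cv2.minAreaRect(cc)[0]); print(n,ctr,cv2.boundingRect(cc),'at .068',onz(Q,ctr,.068)[:2].round(4)); X,e=tri(P,(254.5,209.5),Q,ctr);print('tri',X.round(4),e.round(4))
```

```text
[array([ 31,  41, 243], dtype=uint8), array([ 20,  74, 127], dtype=uint8), array([ 21,  75, 197], dtype=uint8), array([ 20,  73, 198], dtype=uint8), array([ 20,  76, 195], dtype=uint8), array([ 21,  77, 192], dtype=uint8)]
mask rect (233, 163, 42, 76)
[[ 518. -345.]
 [ 516. -310.]
 [ 585. -311.]
 [ 588. -343.]] ((551.7313842773438, -326.5404052734375), (70.8637924194336, 35.569313049316406), 1.968658447265625)
foot rear [[ 511. -355.]
 [ 510. -305.]]
scene [110.  219.5] (109, 219, 3, 2) at .068 [ 0.5191 -0.3436]
tri [ 0.5429 -0.3328  0.0917] 0.0111
side [332.00003052 303.50003052] (327, 301, 12, 9) at .068 [ 0.4968 -0.3573]
tri [ 0.5916 -0.3242 -0.0949] 0.0378
```

Run:
```python
from h import *
x,y,a=.552,-.328,91.5
plan([((x,y,.13),a)],[((x,y,.027),a)],[((x,y,.18),a)],[((.54,-.17,.18),88)],[((.5385,-.011,.18),84.8)],[((.5385,-.011,.064),84.8)])
```

```text
clk 41.18 tcp [ 0.497  -0.3217  0.2628] yaw 90.2 F [ 0.   1.2 -0.9] gap 0.0846 0.0
   [-55.2  -6.7 132.6] [ 0.002 -0.002 -0.023] rows 4
--
   [  0.   0. 103.] [0. 0. 0.] rows 3
--
   [   0.    0. -153.] [0. 0. 0.] rows 4
--
   [  7.9 158.3   0. ] [0.    0.    0.061] rows 4
--
   [  7.  158.9   0. ] [0.    0.    0.056] rows 4
--
   [  0.   0. 116.] [0. 0. 0.] rows 3
--
```

>>> step_arm --moves '[[[-55,-7,132],[0.002,-0.002,-0.023],85],[[-55,-7,132],[0.002,-0.002,-0.023],85],[[-55,-7,132],[0.002,-0.002,-0.023],85],[[-55,-7,132],[0.002,-0.002,-0.023],85],[[-55,-7,132],[0.002,-0.002,-0.023],85],[[-55,-7,132],[0.002,-0.002,-0.023],85]]'

```text
clock: 41.68
tcp_pos: [0.5508, -0.3278, 0.1296]
orientation: [-0.002, -0.013, 1.0, 0.001]
wrist_force: [1.1, -0.3, 0.1]
finger_gap: 0.0846
grip_force: 0.0
```

>>> step_arm --moves '[[[0,0,40],[0,0,0],85],[[0,0,70],[0,0,0],85],[[0,0,90],[0,0,0],85],[[0,0,101],[0,0,0],85],[[0,0,101],[0,0,0],85]]'

```text
clock: 42.1
tcp_pos: [0.5516, -0.3286, 0.0303]
orientation: [-0.0, -0.013, 1.0, -0.0]
wrist_force: [-0.3, 0.0, 0.0]
finger_gap: 0.0852
grip_force: 0.0
```

>>> step_arm --moves '[[[0,0,0],[0,0,0],30],[[0,0,0],[0,0,0],30],[[0,0,0],[0,0,0],30],[[0,0,0],[0,0,0],30],[[0,0,0],[0,0,0],30],[[0,0,0],[0,0,0],30],[[0,0,0],[0,0,0],30],[[0,0,0],[0,0,0],30]]' --grip_force 50

```text
clock: 42.77
tcp_pos: [0.5541, -0.3299, 0.0332]
orientation: [0.002, -0.013, 1.0, -0.002]
wrist_force: [-0.4, 0.5, 7.2]
finger_gap: 0.0332
grip_force: 50.0
```

>>> step_arm --moves '[[[0,0,-40],[0,0,0],30],[[0,0,-80],[0,0,0],30],[[0,0,-120],[0,0,0],30],[[0,0,-153],[0,0,0],30],[[0,0,-153],[0,0,0],30]]'

```text
clock: 43.18
tcp_pos: [0.556, -0.3311, 0.1933]
orientation: [0.006, -0.013, 1.0, -0.005]
wrist_force: [1.1, -0.5, -0.1]
finger_gap: 0.0333
grip_force: 50.8
```

>>> step_arm --moves '[[[8,158,0],[0,0,0.061],30],[[8,158,0],[0,0,0.061],30],[[8,158,0],[0,0,0.061],30],[[8,158,0],[0,0,0.061],30],[[8,158,0],[0,0,0.061],30],[[8,158,0],[0,0,0.061],30]]'

```text
clock: 43.68
tcp_pos: [0.5404, -0.1691, 0.184]
orientation: [0.001, 0.016, 1.0, -0.001]
wrist_force: [0.3, -1.0, -3.1]
finger_gap: 0.0336
grip_force: 51.1
```

>>> step_arm --moves '[[[7,159,0],[0,0,0.056],30],[[7,159,0],[0,0,0.056],30],[[7,159,0],[0,0,0.056],30],[[7,159,0],[0,0,0.056],30],[[7,159,0],[0,0,0.056],30],[[7,159,0],[0,0,0.056],30],[[7,159,0],[0,0,0.056],30]]'

```text
clock: 44.27
tcp_pos: [0.5398, -0.013, 0.1836]
orientation: [0.001, 0.046, 0.999, -0.001]
wrist_force: [0.1, -0.8, -1.7]
finger_gap: 0.0334
grip_force: 51.3
```

Run:
```python
from h import *
snap('wrist','w12.png')
plan([((.5385,-.011,.08),84.8)],[((.5385,-.011,.064),84.8)])
```

```text
clk 44.32 tcp [ 0.5398 -0.0135  0.1836] yaw 84.7 F [-0.1 -1.1 -1. ] gap 0.0338 51.30104720592499
   [  1.7   2.5 103.6] [-0.002  0.002 -0.002] rows 3
--
   [ 0.  0. 16.] [0. 0. 0.] rows 1
--
```

View pics/w12.png

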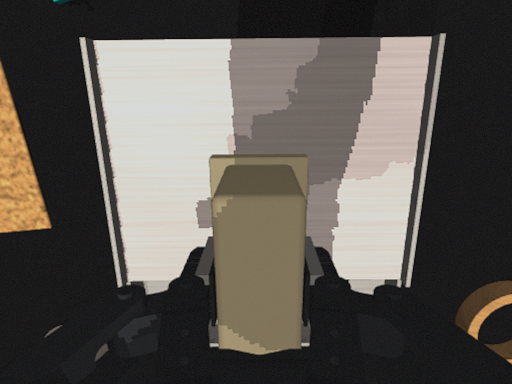

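The blank is held upright and square above the clean plate. Lower it to TCP z ≈ 0.070.

>>> step_arm --moves '[[[2,2,40],[0,0,0],30],[[2,2,80],[0,0,0],30],[[2,2,100],[0,0,0],30],[[2,2,107],[0,0,0],30],[[2,2,110],[0,0,0],30],[[2,2,112],[0,0,0],30],[[2,2,112],[0,0,0],30],[[2,2,112],[0,0,0],30]]'

```text
clock: 44.98
tcp_pos: [0.5392, -0.0106, 0.0735]
orientation: [0.003, 0.046, 0.999, -0.001]
wrist_force: [-0.4, -0.9, -1.3]
finger_gap: 0.0332
grip_force: 51.2
```

Run:
```python
from h import *
plan()
```

```text
clk 44.98 tcp [ 0.5392 -0.0106  0.0735] yaw 84.8 F [-0.4 -0.9 -1.3] gap 0.0332 51.1916309595108
```

>>> step_arm --moves '[[[0,0,1.5],[0,0,0],30],[[0,0,2.5],[0,0,0],30],[[0,0,2.5],[0,0,0],30],[[0,0,2.5],[0,0,0],30]]'

```text
clock: 45.32
tcp_pos: [0.5378, -0.0099, 0.0696]
orientation: [0.001, 0.045, 0.999, -0.001]
wrist_force: [-0.2, -0.1, -2.1]
finger_gap: 0.0333
grip_force: 51.2
```

>>> step_arm --moves '[[[0,0,0],[0,0,0],60],[[0,0,0],[0,0,0],60],[[0,0,0],[0,0,0],60],[[0,0,0],[0,0,0],60],[[0,0,-30],[0,0,0],60],[[0,0,-70],[0,0,0],60],[[0,0,-110],[0,0,0],60],[[0,0,-150],[0,0,0],60]]'

```text
clock: 45.98
tcp_pos: [0.5368, -0.0096, 0.2208]
orientation: [0.001, 0.045, 0.999, -0.001]
wrist_force: [1.3, -0.6, 0.2]
finger_gap: 0.0599
grip_force: 0.0
```

>>> step_arm --moves '[[[40,0,-20],[0,0,0],60],[[80,0,-40],[0,0,0],60],[[110,0,-40],[0,0,0],60],[[110,0,-40],[0,0,0],60],[[110,0,-40],[0,0,0],60]]'

```text
clock: 46.4
tcp_pos: [0.4266, 0.0006, 0.2601]
orientation: [0.002, 0.045, 0.999, -0.001]
wrist_force: [0.6, -0.8, 0.1]
finger_gap: 0.0597
grip_force: 0.0
```

Run:
```python
from h import *
plan()
im,P=snap('wrist','w13.png')
for n in('scene','side'): snap(n,n+'5.png')
hsv=cv2.cvtColor(im,cv2.COLOR_RGB2HSV)
a=cv2.imread('pics/scene5.png')[130:350,60:440];b=cv2.imread('pics/w13.png')
cv2.imwrite('pics/c5.png',np.hstack([cv2.resize(a,(450,300),interpolation=cv2.INTER_CUBIC),cv2.resize(b,(350,300))]))
```

```text
clk 46.4 tcp [0.4266 0.0006 0.2601] yaw 84.8 F [ 0.6 -0.8  0.1] gap 0.0597 0.0
```

View pics/c5.png

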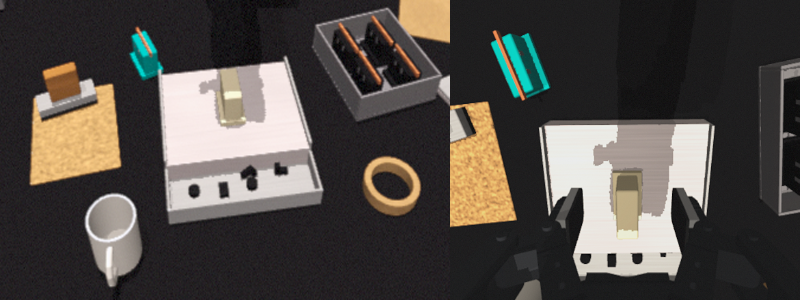

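The blank stands upright mid-plate (crop (231,110)), the chips are in the trough, and the four holders are in the crate. The scraper is upright on the mat. A numeric check before handing in, including a comparison with the earlier scraper pixel position.

Run:
```python
from m import *
for f in ('scene0','scene4','scene5'):
    im=cv2.imread(f'pics/{f}.png')[...,::-1].copy(); print(f,[ (b[0].round(),b[3]) for b in blades(im,'s') if b[3]>150 and b[0][1]>100])
P=imaging.camera_params('wrist'); im=cv2.imread('pics/w13.png'); hsv=cv2.cvtColor(im,cv2.COLOR_BGR2HSV)
m=cv2.inRange(hsv,(18,35,60),(40,130,255)); m[:,:200]=0;m[:,340:]=0;m[:190]=0
c=max(cv2.findContours(m,cv2.RETR_EXTERNAL,cv2.CHAIN_APPROX_NONE)[0],key=cv2.contourArea);x,y,w,h=cv2.boundingRect(c);print((x,y,w,h))
r=np.array([onz(P,p,.05)[:2] for p in [(x,y),(x+w,y)]]); d=r.mean(0)-np.array([.547,-.012]); t=np.radians(-5.2)
print('foot rear mid',r.round(4),'plate frame centre', np.array([np.cos(t)*d[0]+np.sin(t)*d[1]+.04,-np.sin(t)*d[0]+np.cos(t)*d[1]]).round(4))
```

```text
scene0 [(array([112., 189.]), 629.0)]
scene4 [(array([112., 189.]), 630.0), (array([364., 169.]), 195.5), (array([394., 164.]), 210.5)]
scene5 [(array([112., 189.]), 632.0), (array([364., 169.]), 202.0), (array([394., 164.]), 211.0)]
(238, 218, 43, 89)
foot rear mid [[ 0.4898 -0.029 ]
 [ 0.4943  0.02  ]] plate frame centre [-0.0154  0.0024]
```

```bash
python3 -c "
from workcell import env; print(env.hand_in())"
```

```text
the job is handed in; nothing more can be done
None
```

I handed the job in at about 46 s on the robot's clock: four holders are in the crate, five offcuts in the trough, the scraper is upright on its mat, and the blank stands mid-plate (no verdict was returned).

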